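# Hold the anti-spatter can down in the refill station

## Task

Refill the anti-spatter spray can: swing the yellow dust cover of the blue refill station fully aside, carry the white spray can with the red cap that stands to the left of it, kept upright, into the sprung ring, and press it straight down, without ramming it, until the ring is fully down. Finish while still holding the can pressed down there, and leave everything else on the table where it is.

Things in the scene. Friction and masses are not known exactly. Their poses are not given: they have to be found in the camera images.
- spray_can: refillable anti-spatter spray can, white with a red cap, loose, standing upright on the table to the left (+y) of the station: body 65 mm across, straight-sided up to about 140 mm, then a rounded shoulder up to 171 mm and a cap 35 mm across up to 198 mm; about 0.31 kg. Origin at the centre of its underside, z up along the can. (it may lean by up to 0.03 rad on its slightly uneven base).
- station: blue refill station, fixed to the table, 165 mm (x) by 136 mm (y), blue housing 32 mm high, small gauge on its front left corner. Origin on the table, directly under the centre of the sprung ring; its x points from the ring to the post on which the dust cover turns, which stands 70 mm behind the ring's centre.
- cradle_seat (a point): centre of the flat floor of the sprung aluminium ring, on which the can's underside stands: 75 mm above the table at rest, it moves down with the ring. Around it a rim 19 mm high, 72 mm across inside, flaring to 82 mm at the mouth (94 mm above the table at rest). z up.
- cradle (a joint): how far the ring is pressed down, in m: 0 at rest (up), 0.015 fully down on its stop. A spring under it pushes up with 6 N at rest, 13.5 N fully down; the can's own weight does not move it. Fully down, the can's underside is 60 mm above the table.
- cover (a joint): swing of the yellow dust cover about its upright post, in rad: 0 lies over the ring (it starts at 0 to 0.2), growing as it swings to the station's -y side (counter-clockwise seen from above), 1.75 at its stop. Light friction (about 0.4 N at the knob); it stays where it is left. From about 1.4 it is clear of the can.
- cover_knob (a point): centre of the top of the black upright knob on the cover: 15 mm across, 26 mm tall, its top 127 mm above the table, 100 mm from the axis of the post; the cover's upper face is 26 mm below this point.
- cover_hinge (a point): point on the axis of the cover's post, at the underside of the cover (97 mm above the table); the cover is a disc 94 mm across and 4 mm thick, its centre 70 mm from this axis, with the knob beyond the disc's centre on the same line.
- paste_tin: bystander: round white and blue tin, 69 mm across, 44 mm high, loose, standing near the can (the two may change places). Origin at the centre of its underside.
- tape_measure: bystander: yellow tape measure lying on its side, 62x79x36 mm, behind the station. Origin at the centre of its underside.
- hex_bolt: bystander: hex bolt lying to the right of the station, 66 mm long, 19 mm high. Origin at the centre of its underside.
- flat_bar: bystander: flat steel bar on the table, 20x170x8 mm. Origin at the centre of its underside.
- scriber: bystander: scriber with a dark handle lying on the table in front of the station, 19x166x19 mm. Origin at the centre of its underside.
- pipe_ring_2: bystander: rusty pipe off-cut standing at the back of the table, 34 mm across, 50 mm high. Origin at the centre of its underside.
Mind the look-alikes: they are no part of the job. What is shaped like the spray_can but pink is not meant.

How it is judged:
On the way, in this order (a step that is already met when the one before it is completed fails the run):
1. the dust cover is swung aside, clear of the ring, while the can has not yet been put over it (value of joint cover above 1.4 rad and horizontal distance between spray_can and cradle_seat above 0.08 m), for 0.2 s.
2. the can is lifted off the table, upright (height (world z) of spray_can above 0.03 m and angle between spray_can's own z axis and vertical below 0.3 rad), for 0.1 s.
3. the can stands in the ring and the ring is pressed fully down (within 2.5 mm of its stop) (value of joint cradle above 0.0125 m and horizontal distance between spray_can and cradle_seat below 0.006 m), for 0.5 s.
At the end, for the whole second after the job is handed in: Through the last second the robot still holds the can down: upright within 0.1 rad, on the ring's floor, centred within 6 mm, at rest, the ring within 2.5 mm of its lower stop with over 6 N between can and ring, and the dust cover still aside (beyond 1.4 rad) (all of step 3 and z of spray_can in the frame of cradle_seat between -0.003 and 0.004 m and angle between spray_can's own z axis and vertical below 0.1 rad and contact force between spray_can and cradle above 6 N and contact force between any of the fingers, the arm and spray_can above 2 N and linear speed of spray_can below 0.02 m/s and value of joint cover above 1.4 rad); the arm keeps its last pose, push and grip.
It fails at once if the can is rammed: more than 45 N between the can and the ring (contact force between spray_can and cradle above 45 N).
It fails at once if the can is tipped by more than 0.6 rad (angle between spray_can's own z axis and vertical above 0.6 rad).
It fails at once if a bystander is moved by more than 30 mm (distance of any of paste_tin, tape_measure, hex_bolt, flat_bar, scriber, pipe_ring_2 from where it was at the start of the episode above 0.03 m).
It also fails if it takes over 61 s, if anything falls off the work surface, if the arm or the gripper's body presses on something with over 40 N, if the wrist force passes 120 N, or if a joint passes its speed limit or range.

## Robot

A 7-joint arm with a two-finger parallel gripper is mounted at the origin on a cart in front of the work surface, level with it; the furniture and walls round the work are solid. World frame = base frame: x ahead of the robot, y to its left, z up, the work surface at z = 0. Lengths are in m, angles in rad, forces in N, time in s.
With the tool pointing down it reaches from about 0.35 to 0.9 m from the base axis. Payload 8.1 kg.
Tool frame: the origin (TCP) lies at the very end of the fingers, on their centre line; the grasp point (between the pads) lies 19 mm behind it (grasp_offset is the distance from the TCP to the grasp point, in m); z points along the fingers, y is the line along which they close (so a half turn about z gives the same grasp; the last joint's range is limited). The gripper opens to 92 mm and grips with 3 to 60 N. Pads are 19 mm wide; open, the fingers measure 130 mm over their backs; the gripper's body (75 mm by 190 mm) begins 47 mm behind the grasp point.
Start: joints at [1.149, 0.434, 0.025, 1.573, -0.012, 1.134, -0.075], TCP at [0.196, -0.594, 0.19] pointing down, gripper open.
Joint ranges: [-2.62, 2.62], [-0.44, 2.09], [-1.27, 1.32], [0.08, 2.57], [-1.32, 4.46], [0.12, 2], [-2.74, 2.74]. Speed limits (rad/s): [2.22, 2.22, 3.01, 3.01, 3.14, 3.14, 3.14].

## Interface

Orientations are given as a rotation vector (axis times angle).
In Python, from cell import observe, get_image, camera_params, sign_off, silhouettes, grasp_offset gives the robot as it stands. The module is installed in compiled form; this text tells all that it offers.
- The arm moves only by the tool jog_arm, never from a script. Its argument "motion" is a list that holds one entry, the list of rows, each a list of 7 numbers: the shift along the tool's x, y, z in m, then the turn, a rotation vector about the tool's x, y, z in rad, then the closure, from -1 (fully open) to 1 (shut), so that 0 is half open. In form: [[[dx, dy, dz, wx, wy, wz, hand], ...]]. A call has 1 to 10 rows; each row is the pose to reach, as a shift and turn from the pose commanded when the call began, along the tool's axes at that moment; what a row does not reach only later rows make up. A row lasts 1/12 s, in which the tool goes at most 41.7 mm and 7.16 degrees, less where a joint would pass 70% of its speed; a pose out of reach is approached as far as the arm can. A call with a gripper value outside its range is refused whole. The fingers move at their own pace and stop on an object; "force" is the grip in N (left out, the last holds). Time passes only in rows, so rows that repeat a pose let the fingers close. It gives the time, the measured TCP pose, the force, the opening and the grip force at its end, in the units of the state.
- observe(): the state, without advancing time (a new reading comes with each control period).
- get_image(name): name is "side" or "top" or "wrist"; returns the picture (400x640x3 uint8, red, green, blue); there is no depth.
- camera_params(name): a dict with "vertical_fov" (degrees; the focal length in pixels is half the picture's height over the tangent of half this angle, whatever the lens; pixels are square), "cx", "cy" (the principal point, pixels), "T" (4x4, takes a point from camera to world coordinates). Camera axes: x right, y down, z forward; pixel columns grow to the right and rows downward; lengths in m; the calibration is good to about 2 mm. The wrist camera is an equidistant fisheye: a pixel r from the principal point sees the ray r / f radians off the axis. A picture is of the moment at which its call begins: read the wrist's pose just before it. camera_params takes no time and is no camera call; for the wrist camera it gives the pose at the moment of the call.
- sign_off(): hands the job in; it is judged then, once.
Trained networks look in the newest picture that a camera, given by its name, has taken for a name from the list of things; names that differ only in an ending like _2 or _b are one class to them, and where a whole thing is asked for, a point or a joint stands for the part that bears it (a point fixed in the world has none). Each returns a list of dicts, best first, with "p" (0 to 1); they miss things now and then, are a little off and sometimes report something else, mostly with a low value. They report only what shows in the picture. A call takes as long as a camera call. They do not tell look-alikes from the thing itself.
- silhouettes(query, camera): "mask" (400x640 bool, what is visible of it) and "pixel" ([column, row] in pixels, amid what is visible of it).
The state is a dict: "clock": time; "joints": joint angles; "dq": joint speeds; "joint_efforts": joint torques, N m; "position": TCP position; "ee_rot": TCP orientation; "force": force on the tool from outside, world axes, zero at the start; "ft_torque": the same for the moment, N m; "width": opening from 0.0 (shut) to 1.0 (fully open); "gripper_force": force on a finger pad.
Only numpy, scipy, OpenCV 4.12 (cv2) and the standard library are available. Lean on these libraries where they do the work, as an engineer would, in place of code of your own. Each camera call takes 0.05 s, during which the arm holds its last target. There are 200 camera calls.

## Working session

There is one attempt and no reset: what is moved stays moved. The work goes in short steps, Python scripts to look and compute and a tool call to move; the robot and the scene stay as the last step left them, time stands still between calls to the robot, and variables do not carry over. Pictures are saved under pics/ and viewed, at most 10 in all, crops included, and the job is handed in when it is done.

Besides the shell and the picture viewer there is one more tool, called by a JSON object that holds its "fn" and its "kwargs", one argument or row to a line. jog_arm: Moves the arm, as the interface text tells. Its arguments: {"type":"object","properties":{"motion":{"type":"array"},"force":{"type":"number"}},"required":["motion"]}

```bash
mkdir -p pics; cat > h.py <<'E'
import numpy as np, cv2
from cell import *
def save(n,im): cv2.imwrite('pics/'+n+'.png',im[:,:,::-1])
def ray(cam,u,v,P=None):
    P=P or camera_params(cam); f=200/np.tan(np.radians(P['vertical_fov'])/2)
    d=np.array([(u-P['cx'])/f,(v-P['cy'])/f,1.])
    if cam=='wrist':
        r=np.hypot(d[0],d[1]); d=np.array([d[0]/r*np.sin(r),d[1]/r*np.sin(r),np.cos(r)]) if r>0 else d
    T=np.array(P['T']); return T[:3,3],T[:3,:3]@d
def onz(cam,u,v,z,P=None):
    o,d=ray(cam,u,v,P); return o+d*(z-o[2])/d[2]
def proj(cam,p,P=None):
    P=P or camera_params(cam); f=200/np.tan(np.radians(P['vertical_fov'])/2)
    T=np.array(P['T']); c=T[:3,:3].T@(np.array(p)-T[:3,3])
    if cam=='wrist':
        r=np.hypot(c[0],c[1]); t=np.arctan2(r,c[2]); return np.array([P['cx']+f*t*c[0]/r,P['cy']+f*t*c[1]/r])
    return np.array([P['cx']+f*c[0]/c[2],P['cy']+f*c[1]/c[2]])
E
python3 - <<'E'
from h import *
s=observe();print({k:np.round(v,3) for k,v in s.items()},grasp_offset)
for c in('top','side'):
    im=get_image(c);save(c+'0',im)
    P=camera_params(c);print(c,P['vertical_fov'],np.round(P['T'],3).tolist())
    for q in('spray_can','station','cover_knob','cradle_seat','paste_tin','tape_measure'):
        print(q,[(round(r['p'],2),np.round(r['pixel']).tolist(),int(r['mask'].sum())) for r in silhouettes(q,c)])
E
```

```text
{'clock': np.float64(0.0), 'joints': array([ 1.149,  0.435,  0.025,  1.574, -0.012,  1.134, -0.075]), 'dq': array([ 0.   , -0.001, -0.   ,  0.001,  0.   ,  0.002,  0.   ]), 'joint_efforts': array([-0.0000e+00, -6.6785e+01,  9.8500e-01, -3.1445e+01, -6.0000e-02,
        4.3000e-02,  0.0000e+00]), 'position': array([ 0.196, -0.593,  0.189]), 'ee_rot': array([-3.10e+00, -4.98e-01,  1.00e-03]), 'force': array([-0.582, -0.873,  0.079]), 'ft_torque': array([ 0.052, -0.015,  0.007]), 'gripper_force': np.float64(0.0), 'width': np.float64(1.004)} 0.0188
top 50.48097245854598 [[0.025, -0.992, 0.126, 0.42], [-1.0, -0.026, -0.005, 0.046], [0.008, -0.126, -0.992, 1.091], [0.0, 0.0, 0.0, 1.0]]
spray_can [(0.92, [244.0, 189.0], 931), (0.69, [182.0, 137.0], 1254)]
station [(0.9, [333.0, 216.0], 3629), (0.58, [199.0, 236.0], 712)]
cover_knob [(0.86, [337.0, 216.0], 1392)]
cradle_seat [(0.56, [320.0, 214.0], 59)]
paste_tin [(0.71, [202.0, 235.0], 649)]
tape_measure []
side 46.520268539749146 [[-0.864, -0.327, 0.384, 0.071], [-0.504, 0.581, -0.639, 0.879], [-0.014, -0.746, -0.666, 0.985], [0.0, 0.0, 0.0, 1.0]]
spray_can [(0.93, [294.0, 252.0], 1456), (0.77, [218.0, 270.0], 1573), (0.74, [356.0, 206.0], 668)]
station [(0.63, [350.0, 224.0], 149)]
cover_knob [(0.95, [350.0, 205.0], 725)]
cradle_seat [(0.68, [349.0, 226.0], 127), (0.19, [306.0, 317.0], 800)]
paste_tin [(0.81, [307.0, 318.0], 824)]
tape_measure [(0.96, [313.0, 190.0], 397)]
```

```bash
python3 - <<'E'
import cv2,numpy as np
a=cv2.imread('pics/top0.png');b=cv2.imread('pics/side0.png')
cv2.imwrite('pics/c0.png',np.vstack([cv2.resize(a[90:310,110:430],(800,550))]))
cv2.imwrite('pics/c1.png',cv2.resize(b[130:360,170:490],(800,575)))
E
```

```text
(no output)
```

View pics/c0.png

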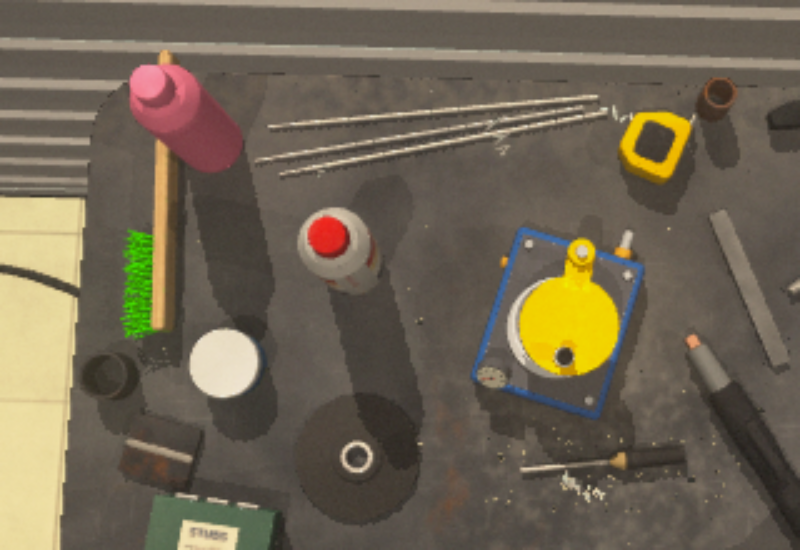

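View pics/c1.png

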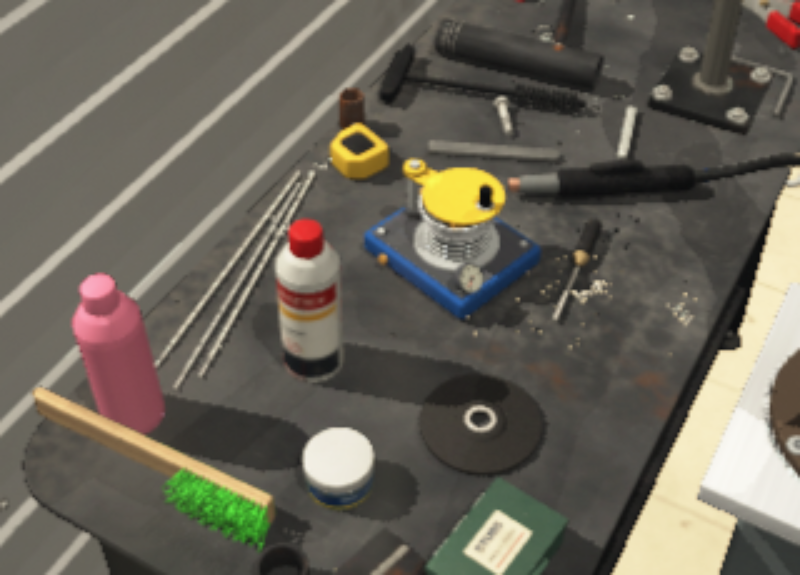

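The top view shows the white can with the red cap at about (241,184). The pink look-alike is at (172,124) and the paste tin at (200,235). The station is near (335,215), with the hinge at about (342,190) and the black knob at (336,232). The white can with the red cap fits the description, and both enlarged crops confirm it.

```bash
python3 - <<'E'
from h import *
from scipy.optimize import least_squares
t=lambda x,y:(110+x/2.5,90+y/2.5)
s=lambda x,y:(170+x/2.5,130+y/2.5)
def show(n,p):print(n,np.round(p,4))
show('cap',onz('top',*t(328,236),.198)); show('cap side',onz('side',*s(306,230),.198))
show('knob',onz('top',*t(565,354),.127)); show('knob side',onz('side',*s(485,188),.127))
show('hinge',onz('top',*t(581,250),.105)); show('hinge side',onz('side',*s(415,165),.105))
C=np.array([onz('top',*t(*c),.032) for c in((521,228),(643,266),(597,416),(473,378))]);print(C.round(3))
print(C.mean(0))
show('tin',onz('top',*t(225,363),.044));
# disc centre from yellow mask
for cam in('top','side'):
    im=cv2.imread(f'pics/{cam}0.png');hsv=cv2.cvtColor(im,cv2.COLOR_BGR2HSV)
    red=cv2.inRange(hsv,(0,170,120),(6,255,255))|cv2.inRange(hsv,(176,170,120),(180,255,255))
    n,l,st,ce=cv2.connectedComponentsWithStats(red)
    for i in range(1,n):
        if st[i,4]>60: print(cam,'red',ce[i],st[i],onz(cam,*ce[i],.195))
E
```

```text
cap [0.5644 0.2077 0.198 ]
cap side [0.5625 0.2178 0.198 ]
knob [4.73e-01 4.00e-04 1.27e-01]
knob side [0.4712 0.0049 0.127 ]
hinge [ 0.5724 -0.0138  0.105 ]
hinge side [ 0.5701 -0.0135  0.105 ]
[[ 0.605  0.043  0.032]
 [ 0.569 -0.081  0.032]
 [ 0.418 -0.037  0.032]
 [ 0.452  0.087  0.032]]
[0.51082866 0.00290324 0.032     ]
tin [0.4602 0.3305 0.044 ]
top red [556.96710526 150.225     ] [541 131  36  36 760] [ 0.65817602 -0.47299785  0.195     ]
top red [240.41242938 183.76836158] [233 177  15  15 177] [0.5661788  0.21000647 0.195     ]
top red [586.45238095 314.53968254] [579 308  15  14 126] [ 0.31114873 -0.51823786  0.195     ]
side red [375.9375     120.14772727] [364 116  24  11 176] [ 0.58940666 -0.30818357  0.195     ]
side red [493.79508197 136.23770492] [486 131  17  12 122] [ 0.23869343 -0.39742407  0.195     ]
side red [482.87 140.81] [477 135  14  13 100] [ 0.2603416  -0.35734612  0.195     ]
side red [291.06349206 223.35714286] [286 218  13  14 126] [0.56462606 0.22089012 0.195     ]
```

View pics/top0.png

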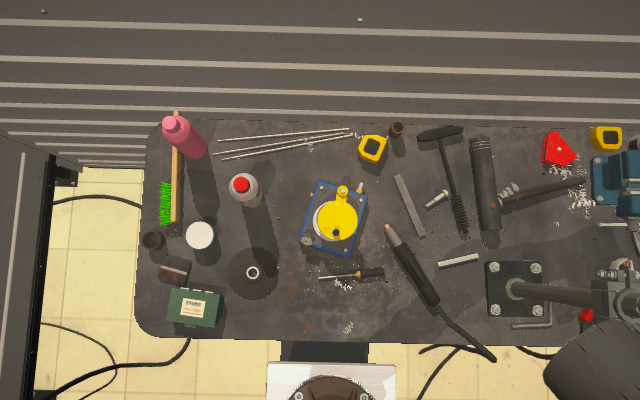

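View pics/side0.png

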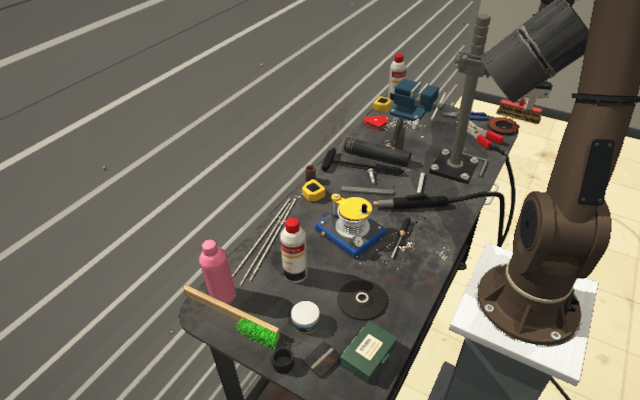

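```bash
cat > mv.py <<'E'
# print the tool-frame shift/turn to reach world target x y z yaw (tool down, x axis at yaw)
import sys
from h import *
from scipy.spatial.transform import Rotation as R
def target(yaw): c,s=np.cos(yaw),np.sin(yaw); return R.from_matrix(np.array([[c,s,0],[s,-c,0],[0,0,-1]]))
def rel(x,y,z,yaw,p=None,r=None):
    s=observe(); p=s['position'] if p is None else p; r=R.from_rotvec(s['ee_rot']) if r is None else r
    return np.round(np.r_[r.inv().apply(np.array([x,y,z])-p),(r.inv()*target(yaw)).as_rotvec()],4)
if __name__=='__main__':
    s=observe();X=R.from_rotvec(s['ee_rot']).as_matrix()[:,0]
    print('now',s['clock'].round(2),s['position'].round(4),'yaw',np.arctan2(X[1],X[0]).round(3),s['force'].round(1),s['width'].round(3))
    a=list(map(float,sys.argv[1:]))
    for i in range(0,len(a),4): print(rel(*a[i:i+4]).tolist())
E
python3 mv.py 0.2 -0.593 0.3 0.318  0.32 -0.3 0.3 0 0.46 0.002 0.25 -0.165
```

```text
Traceback (most recent call last):
  File "mv.py", line 11, in <module>
    print('now',s['clock'].round(2),s['position'].round(4),'yaw',np.arctan2(X[1],X[0]).round(3),s['force'].round(1),s['width'].round(3))
                ^^^^^^^^^^^^^^^^
AttributeError: 'float' object has no attribute 'round'
```

```bash
sed -i "s/s\['clock'\].round(2)/round(float(s['clock']),2)/" mv.py
python3 - <<'E'
from h import *
s=observe();p=s['position']
for z in(.19,.3,.5,.7): print(z,proj('side',[p[0],p[1],z]).round(),proj('top',[p[0],p[1],z]).round())
b=onz('top',515,290,.015);print('post base',b, onz('side',457,162,.015))
for z in(.1,.2,.3,.4,.5,.6): print(z,proj('side',[b[0],b[1],z]).round(),proj('top',[b[0],b[1],z]).round())
save('w0',get_image('wrist'))
E
```

```text
0.19 [523. 112.] [625. 373.]
0.3 [532.  81.] [669. 390.]
0.5 [553.  15.] [794. 438.]
0.7 [577. -65.] [1056.  538.]
post base [ 0.34485019 -0.4554287   0.015     ] [ 0.34408035 -0.46760479  0.015     ]
0.1 [460. 143.] [532. 293.]
0.2 [466. 117.] [557. 297.]
0.3 [472.  88.] [588. 303.]
0.4 [479.  57.] [627. 310.]
0.5 [486.  22.] [681. 319.]
0.6 [494. -16.] [756. 333.]
```

View pics/w0.png

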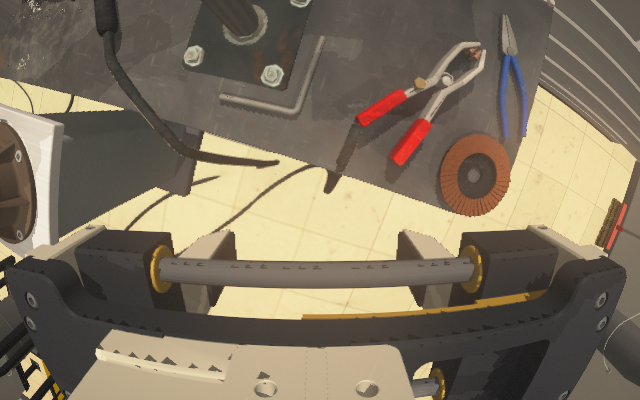

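```bash
python3 - <<'E'
from h import *
def tri(a,b):
    o1,d1=ray('top',*a);o2,d2=ray('side',*b)
    t=np.linalg.lstsq(np.c_[d1,-d2],o2-o1,rcond=None)[0];p,q=o1+d1*t[0],o2+d2*t[1];print(((p+q)/2).round(3),np.linalg.norm(p-q).round(3))
tri((600,365),(535,50)); tri((570,360),(510,75)); tri((615,280),(470,62));tri((590,345),(525,45))
a=cv2.imread('pics/top0.png')[220:400,480:640];b=cv2.imread('pics/side0.png')[0:180,420:580]
cv2.imwrite('pics/c2.png',np.hstack([cv2.resize(a,(400,450)),cv2.resize(b,(400,450))]))
E
python3 mv.py
```

```text
[ 0.232 -0.387  0.459] 0.082
[ 0.25  -0.367  0.4  ] 0.032
[ 0.38  -0.465  0.371] 0.023
[ 0.26  -0.363  0.476] 0.088Traceback (most recent call last):
  File "mv.py", line 11, in <module>
    print('now',round(float(s['clock']),2),s['position'].round(4),'yaw',np.arctan2(X[1],X[0]).round(3),s['force'].round(1),s['width'].round(3))
                                                                                                                           ^^^^^^^^^^^^^^^^
AttributeError: 'float' object has no attribute 'round'
```

View pics/c2.png

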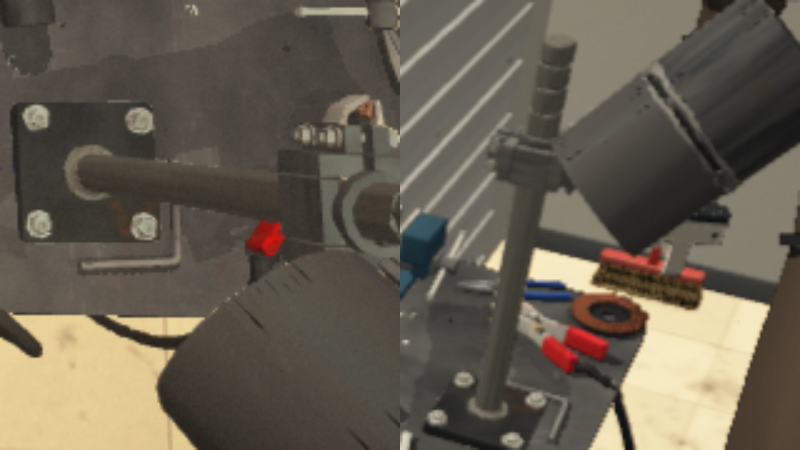

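{"fn": "jog_arm", "kwargs": {
  "motion": [
    [[-0.016,0.047,0,0,0,0,-1],[-0.016,0.047,0,0,0,0,-1],[-0.016,0.047,0,0,0,0,-1]]
  ]
}}

```text
clock: 1.0
position: [0.1944, -0.6451, 0.1889]
ee_rot: [3.102, 0.496, -0.001]
force: [-0.3, 1.3, -0.1]
width: 1.006
gripper_force: 0.0
```

```bash
sed -i "s/,s\['width'\].round(3)/,round(float(s['width']),3)/" mv.py; python3 mv.py; python3 - <<'E'
from h import *
for c in('top','side'):
    im=get_image(c);save(c+'1',im); o=cv2.imread(f'pics/{c}0.png')[:,:,::-1]
    d=np.abs(im.astype(int)-o).max(2)>25; ys,xs=np.nonzero(cv2.morphologyEx(d.astype(np.uint8),cv2.MORPH_OPEN,np.ones((3,3))))
    print(c,len(xs),np.percentile(xs,[0,25,50,75,100]) if len(xs) else '',np.percentile(ys,[0,25,50,75,100])if len(xs) else '')
P=camera_params('wrist');print(np.round(P['T'],3),P['vertical_fov'])
T=np.array(P['T'])
for u,v in((620,330),(600,310)):
    print(ray('wrist',u,v))
a=cv2.imread('pics/top1.png')[220:400,480:640];b=cv2.imread('pics/side1.png')[0:180,420:640]
cv2.imwrite('pics/c3.png',np.hstack([cv2.resize(a,(356,400)),cv2.resize(b,(440,400-40))[:360].copy() if 0 else cv2.copyMakeBorder(cv2.resize(b,(440,360)),0,40,0,0,cv2.BORDER_CONSTANT)]))
E
```

```text
now 1.0 [ 0.1944 -0.6451  0.1889] yaw 0.317 [-0.3  1.3 -0.1] 1.006
top 57 [440. 443. 446. 449. 453.] [260. 261. 262. 264. 265.]
side 1165 [418. 554. 590. 615. 639.] [  0.  79. 101. 143. 219.]
[[ 0.313 -0.916 -0.251  0.263]
 [-0.95  -0.302 -0.082 -0.62 ]
 [-0.     0.264 -0.964  0.385]
 [ 0.     0.     0.     1.   ]] 65.70646984690485
(array([ 0.26337237, -0.62021236,  0.38508845]), array([-0.18472425, -0.9087222 , -0.37430056]))
(array([ 0.26337237, -0.62021236,  0.38508845]), array([-0.17183924, -0.87361649, -0.45526422]))
```

View pics/c3.png

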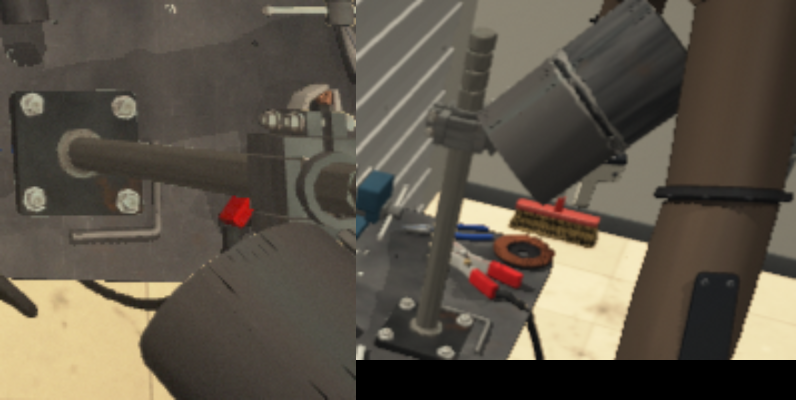

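The pipe did not move when the arm did, so it is a fixed obstacle clamped to the post. I'll estimate its extent before I swing past it.

```bash
python3 - <<'E'
from h import *
from scipy.optimize import least_squares
sp=[(420+(x-356)/2,y/2) for x,y in [(485,110),(512,155),(540,197),(600,165),(625,135),(655,92),(690,45),(635,3),(595,28),(545,62),(505,95),(665,22)]]
tp=[(480+x/2.222,220+y/2.222) for x,y in [(265,228),(210,270),(150,320),(142,345),(160,380),(172,398),(300,222),(350,238),(235,250)]]
Ps,Pt=camera_params('side'),camera_params('top')
def res(q,full=False):
    c=q[:3];a=np.array([np.cos(q[3])*np.cos(q[4]),np.sin(q[3])*np.cos(q[4]),np.sin(q[4])])
    u=np.cross(a,[0,0,1]);u/=np.linalg.norm(u);v=np.cross(a,u)
    th=np.linspace(0,2*np.pi,48)
    C=np.vstack([c+s*q[6]*a+q[5]*(np.cos(t)*u+np.sin(t)*v) for s in(-1,1) for t in th])
    if full:return C
    r=[]
    for n,P,pts in(('side',Ps,sp),('top',Pt,tp)):
        h=cv2.convexHull(np.array([proj(n,p,P) for p in C],np.float32))
        r+=[cv2.pointPolygonTest(h,(float(x),float(y)),True) for x,y in pts]
    return np.array(r)
best=[]
for y in np.arange(0,3.1,.5):
  for e in(-.6,0,.6):
    s=least_squares(res,[.25,-.37,.45,y,e,.075,.13],diff_step=1e-3,loss='soft_l1',x_scale=[.05,.05,.05,.3,.3,.02,.05])
    best.append((s.cost,s.x))
best.sort(key=lambda b:b[0])
for c,x in best[:4]: print(round(c,1),x.round(3))
C=res(best[0][1],True);print(C.min(0),C.max(0),np.round(C[:48].mean(0),3),np.round(C[48:].mean(0),3)); print('minR',np.hypot(C[:,0],C[:,1]).min(), res(best[0][1]).round(1))
E
```

```text
35.5 [ 0.198 -0.44   0.452  0.586 -0.721  0.076  0.116]
35.6 [ 0.2   -0.442  0.451  3.75   0.746  0.077  0.115]
36.1 [ 0.199 -0.438  0.453  0.576 -0.71   0.075  0.116]
60.4 [ 0.208 -0.448  0.457  3.166 -0.742  0.126  0.047]
[ 0.06556505 -0.55839391  0.31772991] [ 0.33048249 -0.32268965  0.58627854] [ 0.126 -0.49   0.529] [ 0.272 -0.394  0.375]
minR 0.40023076071681873 [ 0.8  2.4  1.6 -0.8  4.5 13.8 -1.6  3.1  1.1 -0.4  0.8  1.7 -1.4  0.9
 -2.7 -0.2  0.2 -1.3 -0.3 -8.3  0.3]
```

The pipe spans x 0.07–0.33, y −0.56 to −0.32 and z 0.32–0.59, and the post stands at (0.345, −0.46) with its top near z 0.51. I'll swing the gripper round outside the post, with the forearm passing above.

{"fn": "jog_arm", "kwargs": {
  "motion": [
    [[0,0.035,0,0,0,0,-1],[0,0.07,-0.01,0,0,0,-1],[0,0.105,-0.03,0,0,0,-1],[0,0.11,-0.06,0,0,0.12,-1],[0,0.11,-0.09,0,0,0.24,-1],[0,0.11,-0.11,0,0,0.36,-1],[0,0.11,-0.12,0,0,0.48,-1],[0,0.11,-0.12,0,0,0.6,-1]]
  ]
}}

```text
clock: 1.77
position: [0.2308, -0.748, 0.3139]
ee_rot: [3.105, -0.448, 0.005]
force: [0.4, -0.9, 0.5]
width: 1.0
gripper_force: 0.0
```

```bash
python3 - <<'E'
from mv import *
import json
s=observe();print(s['clock'],s['position'].round(3),s['joints'].round(2),s['force'].round(1))
p=s['position'];print(np.hypot(*p[:2]),np.arctan2(p[1],p[0]))
r=np.hypot(*p[:2]);az=np.arctan2(p[1],p[0])
for k in range(1,11):
    a=az+.052*k; print(rel(.775*np.cos(a),.775*np.sin(a),.32,a+ (0.94-.0*k)).tolist())
X=R.from_rotvec(s['ee_rot']).as_matrix()[:,0];print(np.arctan2(X[1],X[0]))
E
```

```text
1.7667 [ 0.231 -0.748  0.314] [ 1.12  0.68  0.2   0.86 -0.13  1.6  -0.59] [ 0.4 -0.9  0.5]
0.7827528249210909 -1.2715228726061223
[0.0287, -0.0296, -0.0061, 0.0039, -0.0036, -0.0069]
[0.0605, -0.0544, -0.0061, 0.004, -0.0035, -0.0589]
[0.0909, -0.0808, -0.0061, 0.0041, -0.0034, -0.1109]
[0.1199, -0.1088, -0.0061, 0.0042, -0.0033, -0.1629]
[0.1474, -0.1383, -0.0061, 0.0043, -0.0032, -0.2149]
[0.1733, -0.1691, -0.0061, 0.0044, -0.0031, -0.2669]
[0.1976, -0.2013, -0.0062, 0.0045, -0.003, -0.3189]
[0.2202, -0.2346, -0.0062, 0.0046, -0.0028, -0.3709]
[0.241, -0.2691, -0.0063, 0.0046, -0.0027, -0.4229]
[0.26, -0.3047, -0.0063, 0.0047, -0.0026, -0.4749]
-0.28638205184710724
```

```bash
python3 - <<'E'
from mv import *
for z in(.1,.2,.3,.4): print(z,proj('side',[0,0,z]).round())
s=observe();p=s['position'];az=np.arctan2(p[1],p[0])
def show(a,r,z,yw): print(round(a,2),rel(r*np.cos(a),r*np.sin(a),z,yw).tolist())
show(az,.72,.38,az); 
for k in range(1,16): a=az+.08*k; show(a,.72,.38,az)
E
```

```text
0.1 [539. 276.]
0.2 [552. 248.]
0.3 [567. 216.]
0.4 [583. 179.]
-1.27 [-0.0344, -0.052, -0.0664, 0.0018, -0.0052, 0.9851]
-1.19 [0.0122, -0.0858, -0.0664, 0.0018, -0.0052, 0.9851]
-1.11 [0.0561, -0.1231, -0.0664, 0.0018, -0.0052, 0.9851]
-1.03 [0.0968, -0.1638, -0.0664, 0.0018, -0.0052, 0.9851]
-0.95 [0.1341, -0.2077, -0.0664, 0.0018, -0.0052, 0.9851]
-0.87 [0.1678, -0.2544, -0.0665, 0.0018, -0.0052, 0.9851]
-0.79 [0.1977, -0.3036, -0.0666, 0.0018, -0.0052, 0.9851]
-0.71 [0.2235, -0.3551, -0.0667, 0.0018, -0.0052, 0.9851]
-0.63 [0.2451, -0.4085, -0.0668, 0.0018, -0.0052, 0.9851]
-0.55 [0.2624, -0.4634, -0.067, 0.0018, -0.0052, 0.9851]
-0.47 [0.2753, -0.5195, -0.0671, 0.0018, -0.0052, 0.9851]
-0.39 [0.2836, -0.5765, -0.0673, 0.0018, -0.0052, 0.9851]
-0.31 [0.2873, -0.6339, -0.0675, 0.0018, -0.0052, 0.9851]
-0.23 [0.2865, -0.6915, -0.0678, 0.0018, -0.0052, 0.9851]
-0.15 [0.281, -0.7489, -0.068, 0.0018, -0.0052, 0.9851]
-0.07 [0.271, -0.8056, -0.0683, 0.0018, -0.0052, 0.9851]
```

{"fn": "jog_arm", "kwargs": {
  "motion": [
    [[0,0,-0.03,0,0,0.12,-1],[0,0,-0.06,0,0,0.24,-1],[0,0,-0.066,0,0,0.36,-1],[-0.01,-0.02,-0.066,0,0,0.48,-1],[-0.02,-0.03,-0.066,0,0,0.6,-1],[-0.025,-0.04,-0.066,0,0,0.72,-1],[-0.034,-0.052,-0.066,0,0,0.84,-1],[-0.034,-0.052,-0.066,0,0,0.985,-1],[-0.034,-0.052,-0.066,0,0,0.985,-1]]
  ]
}}

```text
clock: 2.52
position: [0.212, -0.6869, 0.377]
ee_rot: [-2.527, 1.866, -0.002]
force: [-0.4, -0.7, 0.8]
width: 1.002
gripper_force: 0.0
```

```bash
python3 - <<'E'
from mv import *
s=observe();p=s['position'];az=np.arctan2(p[1],p[0])
print(p.round(3),s['joints'].round(2),s['force'].round(1))
for k in range(1,19): a=az+.0575*k; print(round(a,2),rel(.72*np.cos(a),.72*np.sin(a),.38,a).tolist())
E
```

```text
[ 0.212 -0.687  0.377] [ 1.    0.56  0.41  0.96 -0.21  1.65 -1.51] [-0.4 -0.7  0.8]
-1.21 [-0.0, -0.0414, -0.0029, -0.0012, -0.001, -0.0578]
-1.16 [-0.0036, -0.0826, -0.0029, -0.0012, -0.001, -0.1153]
-1.1 [-0.0095, -0.1236, -0.0028, -0.0012, -0.001, -0.1728]
-1.04 [-0.0178, -0.1641, -0.0028, -0.0011, -0.0011, -0.2303]
-0.98 [-0.0284, -0.2042, -0.0028, -0.0011, -0.0011, -0.2878]
-0.93 [-0.0413, -0.2435, -0.0027, -0.0011, -0.0011, -0.3453]
-0.87 [-0.0564, -0.282, -0.0027, -0.001, -0.0012, -0.4028]
-0.81 [-0.0738, -0.3196, -0.0027, -0.001, -0.0012, -0.4603]
-0.75 [-0.0932, -0.3562, -0.0026, -0.001, -0.0012, -0.5178]
-0.7 [-0.1147, -0.3915, -0.0026, -0.0009, -0.0013, -0.5753]
-0.64 [-0.1382, -0.4256, -0.0026, -0.0009, -0.0013, -0.6328]
-0.58 [-0.1637, -0.4583, -0.0026, -0.0009, -0.0013, -0.6903]
-0.52 [-0.1909, -0.4894, -0.0026, -0.0008, -0.0014, -0.7478]
-0.47 [-0.22, -0.5189, -0.0025, -0.0008, -0.0014, -0.8053]
-0.41 [-0.2506, -0.5467, -0.0025, -0.0008, -0.0014, -0.8628]
-0.35 [-0.2828, -0.5727, -0.0025, -0.0007, -0.0014, -0.9203]
-0.29 [-0.3165, -0.5968, -0.0025, -0.0007, -0.0015, -0.9778]
-0.24 [-0.3514, -0.619, -0.0025, -0.0006, -0.0015, -1.0353]
```

{"fn": "jog_arm", "kwargs": {
  "motion": [
    [[0,-0.041,-0.003,0,0,-0.058,-1],[-0.003,-0.082,-0.003,0,0,-0.115,-1],[-0.009,-0.123,-0.003,0,0,-0.173,-1],[-0.017,-0.164,-0.003,0,0,-0.23,-1],[-0.028,-0.204,-0.003,0,0,-0.288,-1],[-0.041,-0.243,-0.003,0,0,-0.345,-1],[-0.056,-0.282,-0.003,0,0,-0.4,-1],[-0.074,-0.32,-0.003,0,0,-0.46,-1],[-0.093,-0.356,-0.003,0,0,-0.518,-1],[-0.115,-0.391,-0.003,0,0,-0.575,-1]]
  ]
}}

```text
clock: 3.35
position: [0.5519, -0.4593, 0.3784]
ee_rot: [-2.959, 1.054, 0.0]
force: [0.5, -0.7, -0.3]
width: 0.999
gripper_force: 0.0
```

```bash
python3 - <<'E'
from mv import *
s=observe();p=s['position'];az=np.arctan2(p[1],p[0])
print(p.round(3),s['joints'].round(2),s['force'].round(1))
for k in range(1,11): 
    a=az+(.0-az)*k/10; r=.72-.0255*k; print(round(a,2),rel(r*np.cos(a),r*np.sin(a),.38-.013*k,az-(.165+az)*k/10).tolist())
E
```

```text
[ 0.552 -0.459  0.378] [ 0.51  0.55  0.24  0.95 -0.12  1.65 -1.56] [ 0.5 -0.7 -0.3]
-0.62 [-0.0247, -0.0484, 0.0114, -0.0004, 0.0003, -0.043]
-0.56 [-0.0545, -0.0931, 0.0244, -0.0004, 0.0003, -0.0959]
-0.49 [-0.0871, -0.1339, 0.0374, -0.0004, 0.0003, -0.1488]
-0.42 [-0.122, -0.1706, 0.0505, -0.0004, 0.0003, -0.2017]
-0.35 [-0.1588, -0.2031, 0.0635, -0.0005, 0.0003, -0.2546]
-0.28 [-0.1972, -0.2313, 0.0765, -0.0005, 0.0002, -0.3075]
-0.21 [-0.2366, -0.2552, 0.0895, -0.0005, 0.0002, -0.3604]
-0.14 [-0.2768, -0.2747, 0.1026, -0.0005, 0.0002, -0.4133]
-0.07 [-0.3173, -0.29, 0.1156, -0.0005, 0.0002, -0.4662]
0.0 [-0.3576, -0.301, 0.1286, -0.0005, 0.0002, -0.5192]
```

{"fn": "jog_arm", "kwargs": {
  "motion": [
    [[-0.024,-0.03,0.0,0,0,-0.04,-1],[-0.05,-0.062,0.01,0,0,-0.09,-1],[-0.078,-0.092,0.02,0,0,-0.13,-1],[-0.107,-0.119,0.03,0,0,-0.18,-1],[-0.136,-0.145,0.04,0,0,-0.22,-1],[-0.165,-0.17,0.055,0,0,-0.27,-1],[-0.195,-0.193,0.07,0,0,-0.31,-1],[-0.225,-0.215,0.085,0,0,-0.36,-1],[-0.256,-0.236,0.1,0,0,-0.4,-1],[-0.288,-0.256,0.115,0,0,-0.45,-1]]
  ]
}}

```text
clock: 4.18
position: [0.4908, -0.0783, 0.2633]
ee_rot: [3.12, -0.368, 0.001]
force: [1.3, -0.0, 0.1]
width: 0.999
gripper_force: 0.0
```

```bash
python3 mv.py .473 .002 .25 -.165
```

```text
now 4.18 [ 0.4908 -0.0783  0.2633] yaw -0.235 [ 1.3 -0.   0.1] 0.999
[-0.0359, -0.0739, 0.0133, -0.0, -0.0008, -0.0697]
```

{"fn": "jog_arm", "kwargs": {
  "motion": [
    [[-0.018,-0.037,0.007,0,0,-0.035,-0.2],[-0.036,-0.074,0.013,0,0,-0.07,-0.2],[-0.036,-0.074,0.013,0,0,-0.07,-0.2],[-0.036,-0.074,0.013,0,0,-0.07,-0.2]]
  ]
}}

```text
clock: 4.52
position: [0.4735, 0.0027, 0.2508]
ee_rot: [-3.131, 0.255, 0.0]
force: [0.2, -1.1, 0.7]
width: 0.756
gripper_force: 0.0
```

```bash
python3 mv.py;python3 - <<'E'
from h import *
P=camera_params('wrist');im=get_image('wrist');save('w1',im)
for q in('cover_knob','cover_hinge','cradle_seat','spray_can'):
    print(q,[(round(r['p'],2),np.round(r['pixel']).tolist(),int(r['mask'].sum())) for r in silhouettes(q,'wrist')])
print('pred knob',proj('wrist',[.473,.0025,.127],P),'hinge',proj('wrist',[.571,-.0137,.105],P))
E
```

```text
now 4.52 [0.4735 0.0027 0.2508] yaw -0.163 [ 0.2 -1.1  0.7] 0.756
cover_knob [(0.65, [316.0, 151.0], 6092)]
cover_hinge [(0.74, [317.0, 152.0], 5994), (0.6, [274.0, 148.0], 220)]
cradle_seat [(0.9, [274.0, 151.0], 309)]
spray_can [(0.85, [51.0, 84.0], 3790), (0.83, [132.0, 135.0], 4680)]
pred knob [317.00816506 185.62590399] hinge [317.08243983  92.22985605]
```

View pics/w1.png

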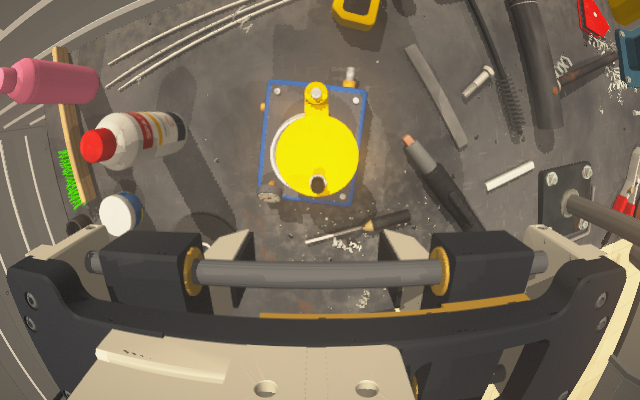

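The wrist view shows the knob top at about (318,184) and the hinge at (316,92), both within 2–3 px of my prediction. I'll descend and grip it lightly.

{"fn": "jog_arm", "kwargs": {
  "motion": [
    [[0,0,0.04,0,0,0,0.1],[0,0,0.08,0,0,0,0.2],[0,0,0.115,0,0,0,0.2],[0,0,0.142,0,0,0,0.2],[0,0,0.142,0,0,0,0.5],[0,0,0.142,0,0,0,0.8],[0,0,0.142,0,0,0,1],[0,0,0.142,0,0,0,1],[0,0,0.142,0,0,0,1]]
  ],
  "force": 5
}}

```text
clock: 5.52
position: [0.4757, -0.0, 0.1105]
ee_rot: [-3.13, 0.269, -0.005]
force: [-0.1, 0.1, -0.1]
width: 0.087
gripper_force: 0.0
```

```bash
python3 - <<'E'
from mv import *
s=observe();print(s['clock'],s['position'].round(4),s['width'],s['gripper_force'],s['force'].round(1),s['joints'].round(2))
H=np.array([.571,-.0137]);d=s['position'][:2]-H;a0=np.arctan2(d[1],d[0]);rr=np.hypot(*d);print(a0,rr)
for k in range(1,21):
    a=a0+1.64*k/20; p=H+.1*np.array([np.cos(a),np.sin(a)]); print(k,rel(p[0],p[1],s['position'][2],-.165+1.64*k/20).tolist())
E
```

```text
5.5167 [ 0.4757 -0.      0.1105] 0.08663289777761018 0.0 [-0.1  0.1 -0.1] [-0.04  0.29 -0.08  2.02  0.03  0.83 -1.89]
2.9992672478487146 0.09629258730310124
1 [-0.0031, 0.0083, -0.0, -0.0007, -0.0032, -0.0887]
2 [-0.0019, 0.0164, -0.0, -0.0005, -0.0033, -0.1707]
3 [0.0, 0.0244, -0.0, -0.0004, -0.0033, -0.2527]
4 [0.0026, 0.0322, -0.0, -0.0002, -0.0033, -0.3347]
5 [0.0057, 0.0397, -0.0, -0.0001, -0.0033, -0.4167]
6 [0.0095, 0.047, -0.0, 0.0, -0.0033, -0.4987]
7 [0.0139, 0.0539, 0.0, 0.0002, -0.0033, -0.5807]
8 [0.0188, 0.0605, 0.0, 0.0003, -0.0034, -0.6627]
9 [0.0243, 0.0666, 0.0, 0.0004, -0.0034, -0.7447]
10 [0.0302, 0.0723, 0.0, 0.0006, -0.0034, -0.8267]
11 [0.0366, 0.0774, 0.0001, 0.0007, -0.0033, -0.9087]
12 [0.0434, 0.082, 0.0001, 0.0009, -0.0033, -0.9907]
13 [0.0505, 0.0861, 0.0001, 0.001, -0.0033, -1.0727]
14 [0.0579, 0.0895, 0.0001, 0.0012, -0.0033, -1.1547]
15 [0.0656, 0.0924, 0.0001, 0.0013, -0.0033, -1.2367]
16 [0.0735, 0.0946, 0.0002, 0.0014, -0.0033, -1.3187]
17 [0.0816, 0.0961, 0.0002, 0.0016, -0.0032, -1.4007]
18 [0.0897, 0.097, 0.0002, 0.0017, -0.0032, -1.4827]
19 [0.0979, 0.0972, 0.0002, 0.0019, -0.0031, -1.5647]
20 [0.1061, 0.0967, 0.0003, 0.002, -0.0031, -1.6467]
```

```bash
python3 - <<'E'
from h import *
im=get_image('wrist');P=camera_params('wrist');t=get_image('top');sd=get_image('side');save('top2',t);save('side2',sd)
a=im[60:260,220:420];b=sd[150:260,290:430];
s=observe();print(s['width'],s['gripper_force'],s['position'])
cv2.imwrite('pics/c4.png',np.hstack([cv2.resize(a,(400,400)),cv2.resize(b,(400,400*110//140)) if 0 else cv2.resize(sd[150:260,300:410],(400,400))])[:,:,::-1])
E
```

```text
0.007970174321383779 0.0 [4.74899215e-01 1.06760099e-05 1.09692604e-01]
```

View pics/c4.png

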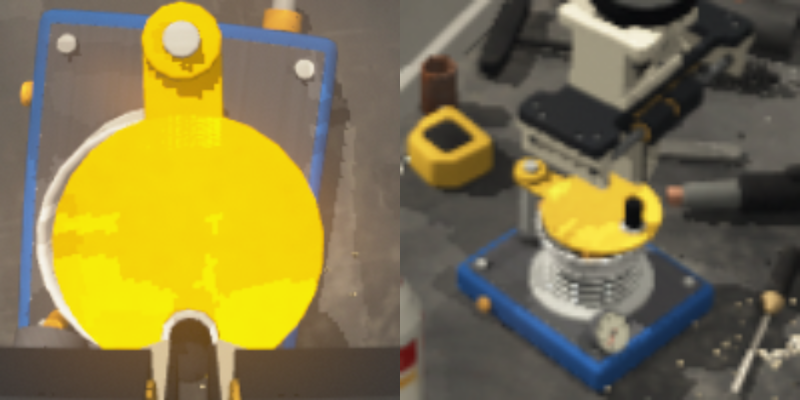

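```bash
python3 - <<'E'
from h import *
p=observe()['position']
print('tcp side',proj('side',p),'top',proj('top',p),'wrist',proj('wrist',p), 'knob wrist',proj('wrist',[.473,.0025,.127]))
cv2.imwrite('pics/c5.png',np.hstack([cv2.resize(cv2.imread('pics/side2.png')[170:240,320:390],(400,400)),cv2.resize(cv2.imread('pics/top2.png')[190:260,300:370],(400,400))]))
E
```

```text
tcp side [363.35734255 208.36687133] top [335.81115839 231.20351246] wrist [317.17565204 225.42552429] knob wrist [313.85179788 238.36588986]
```

View pics/c5.png

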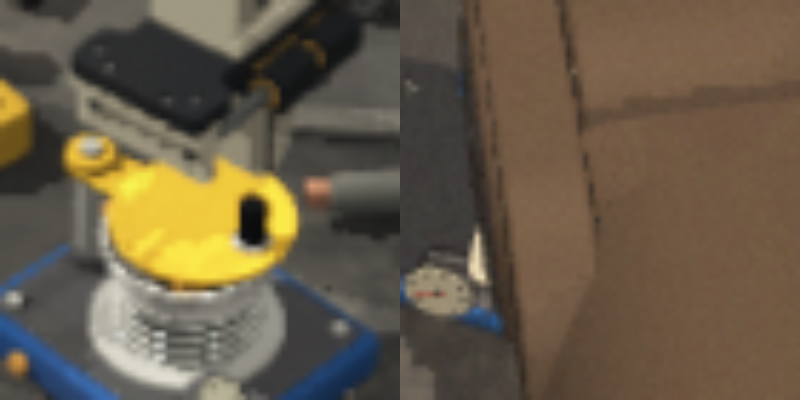

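```bash
python3 - <<'E'
from h import *
a=cv2.imread('pics/side0.png').astype(int);b=cv2.imread('pics/side2.png').astype(int)
h=cv2.cvtColor(b.astype(np.uint8),cv2.COLOR_BGR2HSV)
def ch(p):
    H,S,V=p
    return 'k' if V<60 else 'Y' if S>120 and 18<H<35 else 'w' if S<90 and V>120 else 'g' if S<90 else 'b' if H>95 else '.'
h0=cv2.cvtColor(a.astype(np.uint8),cv2.COLOR_BGR2HSV)
for y in range(186,222): print(y,''.join(ch(h0[y,x]) for x in range(335,380)),' ',''.join(ch(h[y,x]) for x in range(335,380)))
print(observe()['width'])
E
```

```text
186 gggggggwwwwwggggggggggggggggggggggggggggggggg   wwwggkkkkkkkkkkkkkkkkkkkkkkkkggg.Ykkkkkgggggg
187 gggggggwwwwwwwwwwwwwwwwgggggggggggggggggggggg   ggwwwggkkkkkkkgkkkggkkkkkkgggggk.Ykkkkggggggg
188 gggggggwwwwwwwwwwwwwwwwwwwwwwwwwwwwwwwggggggg   gkgwwwwggkkkkkkkkkkkkkkkkkggggkgYkkkggggggggg
189 gggggggwwwwwwwwwwwwwwwwwwwwwwwwwwwwwwwwwwwwww   wggggwwwwgkkkkkkkkkkkkkkkkggggggkkkgggggggggg
190 gggggggggggggggggggwwwwwwwwwwwwwwwwwwwwwwwwww   wwwggggwwwwgkkkkkkkkkkkkkgggggggkgggggggggggg
191 ggggggggkkgggggggggggggggggggggggwwwwwwwwwwww   wwwwwwgggwwwwggkkkkkkkkgggggggggkgggggggggggg
192 ggggggggggggggkkgkkkkkkkkgggggggggggggggggggg   ggwwwwwwwggwwwggkkkkkgggggggggggkgggggggggggg
193 Y..gggggggggggggggggggggggggkkgkkkkkkkkkggggg   Y..wwwwwwwgggwwwwgkkggggggwwggggggggkkkkkkkkk
194 ww.YYgggggggggggggggggggggggggggggggggggggkkk   ww.Y.wwwwwwwwggwwwwgwwggwwwwwggggggggkgggkkkk
195 wwwYY.ggggggggggggggggggggggggggggggggggggggg   wwwYY.gwwwwwwggggwwwwwwwwwwwwggggggggggggggkk
196 wwwYYYggggggggggggggggggggggggggggggggggggggg   wwwYYYgggwwwwwwwwgggwwwwwwwwwgggggggggggggggg
197 YYYYYYYYggggg.YYYY
[... 1748 characters left out ...]
gwwwgYYYYYYYYYYYYYYYYYYYYYYYYYYY.gggggggggg   ggggwgwYYYYYYYYYYYYYYYYYYYYYYYYYYYYgggggggggg
216 kkkgwwwgYYYYYYYYYYYYYYYYYYYYYYYYYgggggggggggg   kkkgwwwgYYYYYYYYYYYYYYYYYYYYYYYYYgggggggggggg
217 gkkgwwwwg.YYYYYYYYYYYYYYYYYYYYYYgbggggggggggg   gkkgwwwgg.YYYYYYYYYYYYYYYYYYYYYYgbggggggggggg
218 ggggwwwwwgg.YYYYYYYYYYYYYYYYYYwgggbbggggggggg   ggggwwwwwgg.YYYYYYYYYYYYYYYYYYwgggbbggggggggg
219 gggwwwwwwwwwgkYYYYYYYYYYYYYwwggggggbbgggggggg   gggwwwwwwwwwgkYYYYYYYYYYYYYwwggggggbbgggggggg
220 ggwwwwwwwwwwww.....YYY.gwwwwwgwwgggggbggggggg   ggwwwwwwwwwwww......YY.gwwwwwgwwgggggbggggggg
221 gwwwwwwwwwwwwwwwwwwwwwwwwwggggwwwggggggbggggg   gwwwwwwwwwwwwwwwwwwwwwwwwwggwwwwwggggggbggggg
0.007970174321383779
```

```bash
python3 - <<'E'
from h import *
print(onz('side',356,200,.11),onz('side',356,200,.14))
o1,d1=ray('wrist',314,221);o2,d2=ray('side',356,200)
t=np.linalg.lstsq(np.c_[d1,-d2],o2-o1,rcond=None)[0];p,q=o1+d1*t[0],o2+d2*t[1];print(p,q)
P=camera_params('wrist');T=np.array(P['T']);s=observe();print(T[:3,3]-s['position'],T[:3,:3].round(3),s['joints'].round(3))
for n in(1,2):
    im=cv2.imread(f'pics/w1.png')
im=get_image('wrist');save('w2',im)
h=cv2.cvtColor(im[:,:,::-1].copy(),cv2.COLOR_BGR2HSV)
def ch(p):
    H,S,V=p
    return 'k' if V<60 else 'Y' if S>120 and 18<H<35 else 'w' if S<90 and V>120 else 'g' if S<90 else 'b' if H>95 else '.'
for y in range(212,262,2): print(y,''.join(ch(h[y,x]) for x in range(285,350)))
E
```

```text
[ 0.50901172 -0.02112606  0.11      ] [0.49399278 0.00974308 0.14      ]
[ 4.88121272e-01 -3.11544037e-04  1.38350787e-01] [0.49595585 0.00570828 0.1360788 ]
[ 0.07011599 -0.01128948  0.19578894] [[-0.171 -0.951 -0.259]
 [-0.985  0.165  0.045]
 [ 0.     0.263 -0.965]] [-0.044  0.289 -0.085  2.025  0.033  0.827 -1.889]
212 YYYYYYYYYYYYYYYYYYYYYYYYYYYYYYYYYYYYYYYYYYYYYYYYYYYYYYYYYYYYYYYYY
214 YYYYYYYYYYYYYYYYYYYYYYYYYYY.www.YYYYYYYYYYYYYYYYYYYYYYYYYYYYYYYYY
216 YYYYYYYYYYYYYYYYYYYYYYwwwwwwwwwwwwwww.YYYYYYYYYYYYYYYYYYYYYYYYYYY
218 YYYYYYYYYYYYYYYYYYYYwwwwwwwwwwwwwwwwwww.YYYYYYYYYYYYYYYYYYYYYYYYY
220 YYYYYYYYYYYYYYYYYYwwwwww............wwwwwwYYYYYYYYYYYYYYYYYYYYYYY
222 YYYYYYYYYYYYYYYYYwwwww................wwwwwYYYYYYYYYYYYYYYYYYYYYY
224 YYYYYYYYYYYYYYYY.wwww..................wwwwYYYYYYYYYYYYYYYYYYYYYY
226 YYYYYYYYYYYYYYYYwwww....................wwwwYYYYYYYYYYYYYYYYYYYYY
228 YYYYYYYYYYYYYYY.wwww....................wwwwYYYYYYYYYYYYYYYYYYYYY
230 YYYYYYYYYYYYYYYY.www..wwwww.........wwwwwwwYYYYYYYYYYYYYYYYYYYYYY
232 YYYYYYYYYYYYYYYYYwwwwwwwwww.........wwwwwwww..YYYYYYYYYYYYYYYYYYY
234 YYYYYY
[... 269 characters left out ...]

242 .......................www...........wwww........................
244 .......................www...........wwww........................
246 .......................www...........wwww........................
248 .......................www...........www.........................
250 ......................YY...............YY........................
252 .....................YYYY.............YYY........................
254 ......................YYY............YYYYY.......................
256 .....................YYYY............YYYYY.......................
258 .....................YYYY.............YYYY.......................
260 gggggggggggggggggggg..YYY............YYYYY.gggggggggggggggggggggg
```

The knob is unmoved and the fingers closed on nothing. Both views put the closed fingertips near z 0.137 rather than 0.11. I'll find the cover surface by touch beside the knob, then push the knob with the closed fingers.

{"fn": "jog_arm", "kwargs": {
  "motion": [
    [[0,0,-0.025,0,0,0,1],[0,-0.015,-0.03,0,0,0,1],[0,-0.034,-0.03,0,0,0,1],[0,-0.034,-0.02,0,0,0,1],[0,-0.034,-0.01,0,0,0,1],[0,-0.034,0,0,0,0,1],[0,-0.034,0.004,0,0,0,1],[0,-0.034,0.006,0,0,0,1],[0,-0.034,0.006,0,0,0,1]]
  ]
}}

```text
clock: 6.47
position: [0.4794, 0.0328, 0.1019]
ee_rot: [3.129, -0.27, -0.002]
force: [0.0, -0.0, 0.7]
width: 0.006
gripper_force: 0.0
```

```bash
python3 mv.py; python3 - <<'E'
from h import *
sd=get_image('side');save('side3',sd);s=observe()
h=cv2.cvtColor(sd[:,:,::-1].copy(),cv2.COLOR_BGR2HSV)
def ch(p):
    H,S,V=p
    return 'k' if V<60 else 'Y' if S>120 and 18<H<35 else 'w' if S<90 and V>120 else 'g' if S<90 else 'b' if H>95 else '.'
print(proj('side',s['position']))
for y in range(184,226): print(y,''.join(ch(h[y,x]) for x in range(325,385)))
E
```

```text
now 6.47 [0.4794 0.0328 0.1019] yaw -0.172 [ 0.  -0.   0.7] 0.006
[356.276198   216.72255354]
184 kkkkkggggggkkkkkgggwwwwwwwwwwwwwwwggkkkkkkkkkkkkkkkkgggggggg
185 gggkkkkkkkkkkkkkkkgggwwwwwwwwwwwwggkkkkkkkkkkkkkkkkggggggggg
186 ggkkkkkkkkkkkkkkkkkkgggwwwwwwwwgggkkk.kkkYkkkkkkkkkggggggggg
187 gkkkkkkkkkkkkkkkkkkkkkgggwwwwwggkkkYYkkkkkkkkkkkkkkggggggggg
188 kkkggkkkkkkkkkkkkkkkkkkkgggwwggkkkkYkkkkkkkkkkkkkggggggggggg
189 kkkkkkkkkkkkkkkkkkkkkkkkkkggggkkkkkkkkkkkkkkkkkkggwwwwwwwggg
190 kkkkkkkkkkkkkkkkkkkkkkkkkkkkkkkkkkkkkkkkkkkkkkkggggwwwwwwwww
191 kkkkkgkkkkkkkkkkkkkkkkkkkkkkkkkkkkkkkkkkkkkkkkgggggggggggwww
192 kkkkkkkkkkkkkkkkkkkkkkkkkkkkkkkkkYkkkkkkkkkkkkgggggggggggggg
193 ggkkkkkkkkkkkkkkkkkkkkkkkkkkkkkkYYYkkkkkkkkkkkkkkkkkkkkggggg
194 wwwgkkkkkkkkkkkkkkkkkkkkkkkkkkkk.g.Ykkkkkkkkgggkgggkkkkkkkkk
195 wwwwggkkkkkkkkkkkkkkkkkkkkkggkkkgggYkkkkkkggggggggggggkkkkkk
196 gwwgwwggkkkkkkkkgkkkkgkkkkkgggkggg.Y.kkkkggggggggggggggggggg
197 gwgggwwwggkkkkkkgkkkggkkkkkkgggggkkkkkkggggggggggggggggggggg
198 gwwgggwwwwgkkkkkkkkkkkkkkkkkgggggggkkggggggggggggggggggggggg
199 gwwwwwggwwwwggkkkkkkkkkkkkk
[... 1023 characters left out ...]
ggggwgwYYYYYYYYYYYYYYYYYYYYYYYYYYYYggggggggggggggg
216 bbbggggggkkkkgwwggYYYYYYYYYYYYYYYYYYYYYYYYYggggggggggggggggg
217 bbgggggggggkkgwwwgg.YYYYYYYYYYYYYYYYYYYYYYgbgggggggggggggggg
218 ggggggggggggggwwwwwgg.YYYYYYYYYYYYYYYYYYwgggbbgggggggggggggg
219 gggggggggggggwwwwwwwwwgkYYYYYYYYYYYYYwwggggggbbggggggggggggg
220 ggggggggggggwwwwwwwwwwww......YY.gwwwwwwwwwggggbbggggggggggg
221 gggggggggggwwwwwwwwwwwwwwwwwwwwwwwwwggwwwwwggggggbgggggggggg
222 gggggggggggwwwwwwwwwwwgwwwwwwwwwwwwwwwwwwwwwggggggbbgggggggg
223 gggggggggggwwwwwwwwwwwggggggggwwwwwwwwwwwwwwggggggggbggggggg
224 ggggggggggwwwwwwwwwwwwwwgggggwwwwwwwwgwwwwwwwggggggggbgggggg
225 ggggggggggwwwwwwwwwgggwwwgwwwwwwwwwgggwwwwwwwggggggggggggggg
```

{"fn": "jog_arm", "kwargs": {
  "motion": [
    [[0,0,0.004,0,0,0,1],[0,0,0.007,0,0,0,1],[0,0,0.01,0,0,0,1],[0,0,0.01,0,0,0,1]]
  ]
}}

```text
clock: 6.85
position: [0.4797, 0.0334, 0.0922]
ee_rot: [3.13, -0.269, -0.001]
force: [-0.5, 0.4, 0.1]
width: 0.004
gripper_force: 0.0
```

```bash
python3 mv.py; python3 - <<'E'
from h import *
sd=get_image('side');save('side4',sd);s=observe()
h=cv2.cvtColor(sd[:,:,::-1].copy(),cv2.COLOR_BGR2HSV)
def ch(p):
    H,S,V=p
    return 'k' if V<60 else 'Y' if S>120 and 18<H<35 else 'w' if S<90 and V>120 else 'g' if S<90 else 'b' if H>95 else '.'
print(proj('side',s['position']),s['force'],s['width'])
for y in range(200,222): print(y,''.join(ch(h[y,x]) for x in range(325,385)))
E
```

```text
now 6.85 [0.4797 0.0334 0.0922] yaw -0.171 [-0.5  0.4  0.1] 0.004
[356.10550902 219.44537396] [-0.25484997  0.6425474   0.56733915] 0.005415773832427904
200 wwgggwwwgkkkkkkgkkkkggkkkkkggggggk.kkkYYYYYggggggggggggwwggg
201 gwwgggwwwggkkkkkkkkkkkkkkkkkgggggggkkgYYYYYYggggg...wwwwwwww
202 gwwwwgggwwwwgkkkkkkkkkkkkkkgggggggggggYYYYYYYggg.....wgggggg
203 gwwwwwwwgwwwwggkkkkkkkkkkkgggggggggggg.YYYYYYYgg.....ggggggg
204 ggggwwwwwggwwwwggkkkkkkkgkgggwgggggggggYYYYYYYYgg....ggggggg
205 gggggwwwwwwggwwwwggkkkkgggggwwwggggggggkkYYYYYYgg....ggggggg
206 gggggggwwwwwgggwwwwgggwwgggwwwwgggggggkkkYYYYYYggg.gggkkkkkk
207 ggggggggwwwwwwwggwwwggwwwwwwwwwgggggggkkkYYYYYYggggggggkkkkk
208 gggggggggwwwwwwwgggggwwwwwwwwwwggggggkkkkYYYYYY.gggggkkkkkkk
209 gggggggggwggwwwwwwwggggw.YY.wwwggggg.kkkkYYYYYY.gggggkkkkkkk
210 gggggggggwggwwwwwwwggggw.YYYY.wggggggkkkkYYYYYYggggggkkkkkkk
211 ggggggggggggwwYYYwwwwwww.YYYYYY.wwY.wkkkkgYYYYYggggggggggggg
212 ggggggggggggww.YYYYwwwwgYYYYYYYYYYY.wwkkkg.YYY.ggggggggggggg
213 gggggbbgggggwwgYYYYY.ww.YYYYYYYYYYYY.wwww.YYYYgggggggggggggg
214 ggggbbgggggggwwwYYYYYYYYYYYYYYYYYYYYYYYYYYYYYggggggggggggggg
215 ggbbbgggggggggwgwYYYYYYYYYYYYYYYYYYYYYYYYYYYYggggggggggggggg
216 bbbggggggkkkkgwwggYYYYYYYYYYYYYYYYYYYYYYYYYggggggggggggggggg
217 bbgggggggggkkgwwwgg.YYYYYYYYYYYYYYYYYYYYYYgbgggggggggggggggg
218 ggggggggggggggwwwwwgg.YYYYYYYYYYYYYYYYY.wgggbbgggggggggggggg
219 gggggggggggggwwwwwwwwwgkYYYYYYYYYYYYYwwggggggbbggggggggggggg
220 ggggggggggggwwwwwwwwwwww......YY.gwwwwwwwwwggggbbggggggggggg
221 gggggggggggwwwwwwwwwwwwwwwwwwwwwwwwwggwwwwwggggggbgggggggggg
```

{"fn": "jog_arm", "kwargs": {
  "motion": [
    [[0,0,0.003,0,0,0,1],[0,0,0.006,0,0,0,1],[0,0,0.009,0,0,0,1],[0,0,0.009,0,0,0,1]]
  ]
}}

```text
clock: 7.23
position: [0.4796, 0.0334, 0.0831]
ee_rot: [3.13, -0.269, -0.001]
force: [-1.0, 0.9, 0.6]
width: 0.009
gripper_force: 0.0
```

```bash
python3 mv.py
```

```text
now 7.23 [0.4796 0.0334 0.0831] yaw -0.171 [-1.   0.9  0.6] 0.009
```

{"fn": "jog_arm", "kwargs": {
  "motion": [
    [[0,0,0.002,0,0,0,1],[0,0,0.004,0,0,0,1],[0,0,0.006,0,0,0,1],[0,0,0.006,0,0,0,1]]
  ]
}}

```text
clock: 7.57
position: [0.4798, 0.0335, 0.0773]
ee_rot: [3.13, -0.269, -0.001]
force: [-0.4, 0.4, -0.7]
width: 0.007
gripper_force: 0.0
```

```bash
python3 mv.py; python3 - <<'E'
from h import *
sd=get_image('side');save('side5',sd);s=observe()
h=cv2.cvtColor(sd[:,:,::-1].copy(),cv2.COLOR_BGR2HSV)
def ch(p):
    H,S,V=p
    return 'k' if V<60 else 'Y' if S>120 and 18<H<35 else 'w' if S<90 and V>120 else 'g' if S<90 else 'b' if H>95 else '.'
for y in range(200,222): print(y,''.join(ch(h[y,x]) for x in range(325,385)))
E
```

```text
now 7.57 [0.4798 0.0335 0.0773] yaw -0.171 [-0.4  0.4 -0.7] 0.007
200 gkkkkkkkkkkkkkkkkkkkkkkkkkkkkkkkYY.kkkkkkkkggggggggggggwwggg
201 wwgkkkkkkkkkkkkkkkkkkkkkkkkkkkkYYYYkkkkkkYYYggggg...wwwwwwww
202 wwwwgkkkkkkkkkkkkkkkkkkkkkkgkkkgggYYkkkkYYYYYggg.....wgggggg
203 gwwwwgkkkkkkkkkkkkkkkkkkkkkgggggggYYkkkYYYYYYYgg.....ggggggg
204 gwgggwwggkkkkkkggkkgggkkkkkggggggk.kkkkkYYYYYYYgg....ggggggg
205 gwwggwwwwgkkkkkkkkkkggkkkkkgggggggkkkggkkYYYYYYgg....ggggggg
206 gwwwwggwwwwgkkkkkkkkkkkkkkkgggkggggkgggkkYYYYYYggg.gggkkkkkk
207 gwwwwwwggwwwggkkkkkkkkkkkkkggggggggggggkkYYYYYYggggggggkkkkk
208 gggwwwwwggwwwwwgkkkkkkkkgggggggggggggggkkYYYYYY.gggggkkkkkkk
209 gggggwwwwwwgwwwwgkkkkkkgggggwwwgggggggkkkYYYYYY.gggggkkkkkkk
210 ggggggwwwwwwggwwwwgkkkgggggwwwwgggggwgkkkYYYYYYggggggkkkkkkk
211 ggggggggwwwwwwwgwwwwgggwggwwwwwgggggggkkkgYYYYYggggggggggggg
212 gggggggggwwwwwwgggwwwwww..wwwwwgggggwwkkkg.YYY.ggggggggggggg
213 gggggbbgggggwwwwwwwggwwwYYYwwwwgggg..wwww.YYYYgggggggggggggg
214 ggggbbgggggggwwwwwwggggwYYYYYwwggggYYYYYYYYYY.gggggggggggggg
215 ggbbbgggggggggwwwwwwwwgwYYYYYYYwwwYYYYYYYYYYYggggggggggggggg
216 bbbggggggkkkkgwwwwwwwwwwYYYYYYYYYYYYYYYYYYYggggggggggggggggg
217 bbgggggggggkkgwwwgwwwwwwYYYYYYYYYYYYYYYYY.gbgggggggggggggggg
218 ggggggggggggggwwwwwgwww.YYYYYYYYYYYYYYY.wgggbbgggggggggggggg
219 gggggggggggggwwwwwwwwwggYYYYYYYYYYYY.wwggggggbbggggggggggggg
220 ggggggggggggwwwwwwwwwwww......YY.gwwwwwwwwwggggbbggggggggggg
221 gggggggggggwwwwwwwwwwwwwwwwwwwwwwwwgggwwwwwggggggbgggggggggg
```

{"fn": "jog_arm", "kwargs": {
  "motion": [
    [[0,0,0.002,0,0,0,1],[0,0,0.004,0,0,0,1],[0,0,0.006,0,0,0,1],[0,0,0.006,0,0,0,1]]
  ]
}}

```text
clock: 7.95
position: [0.4797, 0.0335, 0.0713]
ee_rot: [3.13, -0.269, -0.001]
force: [-0.4, 0.4, 0.5]
width: 0.005
gripper_force: 0.0
```

```bash
python3 mv.py; python3 - <<'E'
from h import *
P=camera_params('wrist');im=get_image('wrist');save('w3',im);s=observe()
h=cv2.cvtColor(im[:,:,::-1].copy(),cv2.COLOR_BGR2HSV)
def ch(p):
    H,S,V=p
    return 'k' if V<60 else 'Y' if S>120 and 18<H<35 else 'w' if S<90 and V>120 else 'g' if S<90 else 'b' if H>95 else '.'
print(proj('wrist',s['position'],P),proj('wrist',[.473,.0025,.127],P),proj('wrist',[.473,.0025,.101],P),proj('wrist',[.571,-.0137,.105],P))
for y in range(20,262,5): print(y,''.join(ch(h[y,x]) for x in range(220,460,3)))
E
```

```text
now 7.95 [0.4797 0.0335 0.0713] yaw -0.171 [-0.4  0.4  0.5] 0.005
[317.14229657 225.44305274] [379.31239021 264.67725405] [371.04731059 244.58401396] [376.92606774  68.432839  ]
20 gggggggggggggwwwwgggggwgwwgggggggggggggggggggggggggggggggggggggggggggggggggggggg
25 ggggggggggwgggwwwwgwgwgggggggggggggggggggggwwwwwwwwwwgggwggggggggggggggggggggggg
30 gggggggggwwwwwwwwwwwwwggggggggggggggggggwwwwwwwwwwwwwwwwwwwwwggggggggggggggggggg
35 gggggggggwggwwwwwwwwwgggggggggggwgggwwwwwwwwwwwwwwwwwwwwwwwwwwwwwggggggggggggggg
40 gggggggggggwwwwwwwwwwgggggggggggwwwwwwwwwwwwwwwwwwwwwwwwwwwwwwwwwwwggggggggggggg
45 gggggggwgwwwwwwwwwwwwggggggggggwwwwwwwwwwwwwwwwwww..wwwwwwwwwwwwwwwwwggggggggggg
50 ggggggwggggwgwwwwwwwggggggggggwgwwwwwwwwwwwwwwwYYYYYYYYY.wwwwwwwwwwwwwwwgggggggg
55 gggggggggggggwwwwwbbbbbbbbbbbbbbbbwgwwwwwwwwwYYYYYYYYYYYYYwwwwwwwwwwwwwwwwgggggg
60 gggggggggggggggwgbbwggwwwbbbbbbbbbbbbbbbbbwwYYYYYYwwwwwYYYY..YYYYY.wwwwwwwwggggg
65 gggggggggggggggggbbgwggwggwgwwwwwwwwwwwwwwwYYYYYYwwwwwwwYYYY.YYYY..wwwwwwwwwwggg
70 ggggggggggggggggwbbggwwwwgwwwwwwwwwwwwwwwwwYYYYYYwwwwwwwYYYYwwwwwwwwwwwwwwwwwww
[... 2526 characters left out ...]
YYYYYYYYYYYYYYY...ww
225 ggggwwggggggbbwgggggwwwwwYYYYYYYYYYYYYYYYYYYYYYYYYYYYYYYYYYYYYYYYYYYYYYYYY.wwwww
230 gggggwwwggggbbwggg.Y..wwwwYYYYwYYYwYYYYYYYYYYYYYYYYYYYYYYYYYYYYYYYYYYYYYY.wwwwww
235 ggggggggggggggggggggggggggg..gw.Y.w..............................YYYYYYY.wwwwwgw
240 gggggggggggggggggggggggggggg.gw...w...............................YYYYY.wwwwwwwg
245 ggggggggggggggggggggggggggggg.w...w.................................YY...wwwwwww
250 ggggggggggggggggggggggggggggg............................................ggwwwgg
255 gkgggggggggggggggggggggggggggY..g.YY.....................................wgwgggg
260 gggggggggggggggggggggggggggggY.g..YYggggggggggggggggggggggggggggggggggggwgwwwwww
```

{"fn": "jog_arm", "kwargs": {
  "motion": [
    [[0,0,0.002,0,0,0,1],[0,0,0.004,0,0,0,1],[0,0,0.006,0,0,0,1],[0,0,0.006,0,0,0,1]]
  ]
}}

```text
clock: 8.33
position: [0.4797, 0.0334, 0.0653]
ee_rot: [3.13, -0.269, -0.001]
force: [0.6, -0.0, -1.1]
width: 0.006
gripper_force: 0.0
```

```bash
python3 mv.py; python3 - <<'E'
from h import *
print(onz('side',347.5,218,.101),onz('side',358.5,215,.101),proj('side',[.48,.0335,.101]))
sd=get_image('side');save('side6',sd)
h=cv2.cvtColor(sd[:,:,::-1].copy(),cv2.COLOR_BGR2HSV)
def ch(p):
    H,S,V=p
    return 'k' if V<60 else 'Y' if S>120 and 18<H<35 else 'w' if S<90 and V>120 else 'g' if S<90 else 'b' if H>95 else '.'
for y in range(202,226): print(y,''.join(ch(h[y,x]) for x in range(325,385)))
E
```

```text
now 8.33 [0.4797 0.0334 0.0653] yaw -0.171 [ 0.6 -0.  -1.1] 0.006
[0.49916169 0.04808595 0.101     ] [0.47829005 0.02240035 0.101     ] [356.1093914  217.18051496]
202 kkkkggkkkkkkkkkkkkkkkkkkkkkkkkkkkkkkkkkkkkkYYggg.....wgggggg
203 kkkkkgkkkkkkkkkkkkkkkkkkkkkkkkkkYkkkkkkkkkYYYYgg.....ggggggg
204 wgkkkkkkkkkkkkkkkkkkkkkkkkkkkkkYYY.kkkkkkYYYYYYgg....ggggggg
205 wwwgkkkkkkkkkkkkkkkkkkkkkkkgkkkkggYYkkkkkYYYYYYgg....ggggggg
206 wwwwgkkkkkkkkkkkkkkkkkkkkkgggkkggg..kkkkkYYYYYYggg.gggkkkkkk
207 gwwgwwgkkkkkkkkkkkkkggkkkkkgggggk...kkkkkYYYYYYggggggggkkkkk
208 gwgggwwwgkkkkkkggkkgggkkkkkggggggkkkkkkkkYYYYYY.gggggkkkkkkk
209 gwwgggwwwwgkkkkkkkkkgkkkkkkgggggggkkgggkkYYYYYY.gggggkkkkkkk
210 gwwwwwggwwwwgkkkkkkkkkkkkkkggggggggggggkkYYYYYYggggggkkkkkkk
211 ggwwwwwwwwwwwggkkkkkkkkkkkggggggggggggkkkgYYYYYggggggggggggg
212 ggggwwwwwggwwwwggkkkkkkggggggwggggggggkkkg.YYY.ggggggggggggg
213 gggggwwwwwwwgwwwwgkkkkkggggwwwwgggggggggw.YYYYgggggggggggggg
214 ggggbggwwwwwwggwwwwgggwwggwwwwwggggwwYYYYYYYY.gggggggggggggg
215 ggbbbgggggwwwwwwgwwwwgwwwwwwwwwggggw.YYYYYYY.ggggggggggggggg
216 bbbgggggggggwwwwwgggwgww.YYwwwwggggwYYYYYYYggggggggggggggggg
217 bbgggggggggggwwwwwwggggw.YYYwwwgggg.YYYYY.gbgggggggggggggggg
218 ggggggggggggggwwwwwwgggw.YYYY.wwwwYYYYY.wgggbbgggggggggggggg
219 gggggggggggggwwwwwwwwwww.YYYYYYYggYY.wwggggggbbggggggggggggg
220 ggggggggggggwwwwwwwwwwwg.......Yggwwwwwwwwwggggbbggggggggggg
221 gggggggggggwwwwwwwwwwwwgwwwwwwwwgwwgggwwwwwggggggbgggggggggg
222 gggggggggggwwwwwwwwwwwwggwwwwwwwgwwwwwwwwwwwggggggbbgggggggg
223 gggggggggggwwwwwwwwwwwggggggggwwwwwwwwwwwwwwggggggggbggggggg
224 ggggggggggwwwwwwwwwwwwwwgggggwwwwwwwwgwwwwwwwggggggggbgggggg
225 ggggggggggwwwwwwwwwggwwwwgwwwwwwwwwwggwwwwwwwggggggggggbgggg
```

{"fn": "jog_arm", "kwargs": {
  "motion": [
    [[0,0,0.002,0,0,0,1],[0,0,0.004,0,0,0,1],[0,0,0.004,0,0,0,1]]
  ]
}}

```text
clock: 8.63
position: [0.4812, 0.0351, 0.0637]
ee_rot: [-3.128, 0.267, -0.004]
force: [-7.1, 4.0, 27.1]
width: 0.005
gripper_force: 13.1
```

```bash
python3 mv.py
```

```text
now 8.63 [0.4812 0.0351 0.0637] yaw -0.171 [-7.1  4.  27.1] 0.005
```

{"fn": "jog_arm", "kwargs": {
  "motion": [
    [[0,0,-0.006,0,0,0,1],[0,0,-0.006,0,0,0,1]]
  ]
}}

```text
clock: 8.8
position: [0.4808, 0.0338, 0.0687]
ee_rot: [-3.13, 0.268, -0.003]
force: [0.3, -0.4, -0.7]
width: 0.006
gripper_force: 0.0
```

```bash
cat > arc.py <<'E'
from mv import *
import sys
s=observe();print(round(s['clock'],2),s['position'].round(4),s['force'].round(1),s['joints'].round(2))
H=np.array([.571,-.0137]);a0,a1,n=map(float,sys.argv[1:4]);off=float(sys.argv[4]);z=float(sys.argv[5])
for a in np.linspace(a0,a1,int(n)):   # a = cover angle
    b=np.pi-.283+a; e=np.array([np.cos(b),np.sin(b)]); t=np.array([-e[1],e[0]])
    p=H+.1*e-off*t; print(round(a,2),rel(p[0],p[1],z,-.283+a).tolist())
E
python3 arc.py .1 .9 11 .027 .0685
```

```text
8.8 [0.4808 0.0338 0.0687] [ 0.3 -0.4 -0.7] [-0.1   0.36 -0.1   2.05  0.05  0.73 -1.98]
0.1 [-0.0027, 0.0032, 0.0002, -0.0006, -0.0017, 0.0119]
0.18 [-0.0046, 0.0113, 0.0002, -0.0005, -0.0018, -0.0681]
0.26 [-0.0059, 0.0195, 0.0001, -0.0005, -0.0018, -0.1481]
0.34 [-0.0065, 0.0277, 0.0001, -0.0004, -0.0018, -0.2281]
0.42 [-0.0065, 0.036, 0.0001, -0.0003, -0.0018, -0.3081]
0.5 [-0.0058, 0.0443, 0.0001, -0.0003, -0.0018, -0.3881]
0.58 [-0.0044, 0.0524, 0.0001, -0.0002, -0.0019, -0.4681]
0.66 [-0.0024, 0.0605, 0.0001, -0.0001, -0.0019, -0.5481]
0.74 [0.0002, 0.0683, 0.0001, -0.0, -0.0019, -0.6281]
0.82 [0.0035, 0.0759, 0.0001, 0.0, -0.0019, -0.7081]
0.9 [0.0073, 0.0833, 0.0001, 0.0001, -0.0019, -0.7881]
```

{"fn": "jog_arm", "kwargs": {
  "motion": [
    [[-0.003,0.003,0,0,0,0.01,1],[-0.005,0.011,0,0,0,-0.07,1],[-0.006,0.0195,0,0,0,-0.15,1],[-0.0065,0.028,0,0,0,-0.23,1],[-0.0065,0.036,0,0,0,-0.31,1],[-0.006,0.044,0,0,0,-0.39,1],[-0.004,0.052,0,0,0,-0.47,1],[-0.002,0.06,0,0,0,-0.55,1],[0,0.068,0,0,0,-0.63,1],[0.003,0.076,0,0,0,-0.71,1]]
  ]
}}

```text
clock: 9.63
position: [0.4692, -0.0424, 0.0671]
ee_rot: [-3.027, -0.841, 0.002]
force: [-0.3, 1.6, -0.5]
width: 0.005
gripper_force: 0.3
```

```bash
python3 arc.py .9 1.66 10 .027 .0685; python3 - <<'E'
from h import *
for c in('side','top'):
    im=get_image(c);h=cv2.cvtColor(im[:,:,::-1].copy(),cv2.COLOR_BGR2HSV);save(c+'7',im)
    m=cv2.inRange(h,(20,150,120),(34,255,255));n,l,st,ce=cv2.connectedComponentsWithStats(m)
    print(c,[(ce[i].round(),st[i][4]) for i in range(1,n) if st[i][4]>100])
E
```

```text
9.63 [ 0.4692 -0.0424  0.0671] [-0.3  1.6 -0.5] [ 0.18  0.36 -0.25  2.07  0.13  0.73 -1.19]
0.9 [0.0003, 0.0085, -0.0014, -0.0007, 0.0009, -0.075]
0.98 [-0.001, 0.0171, -0.0014, -0.0007, 0.0009, -0.1594]
1.07 [-0.0015, 0.0259, -0.0014, -0.0008, 0.0009, -0.2439]
1.15 [-0.0013, 0.0346, -0.0014, -0.0008, 0.0008, -0.3283]
1.24 [-0.0004, 0.0433, -0.0014, -0.0008, 0.0008, -0.4128]
1.32 [0.0013, 0.0519, -0.0014, -0.0009, 0.0008, -0.4972]
1.41 [0.0037, 0.0603, -0.0014, -0.0009, 0.0007, -0.5817]
1.49 [0.0068, 0.0685, -0.0014, -0.001, 0.0007, -0.6661]
1.58 [0.0105, 0.0764, -0.0014, -0.001, 0.0007, -0.7505]
1.66 [0.0149, 0.0839, -0.0014, -0.001, 0.0006, -0.835]
side [(array([311., 189.]), np.int32(222)), (array([351., 198.]), np.int32(429))]
top [(array([607., 136.]), np.int32(403)), (array([372., 146.]), np.int32(362))]
```

{"fn": "jog_arm", "kwargs": {
  "motion": [
    [[0,0.0085,-0.001,0,0,-0.075,1],[-0.001,0.017,-0.001,0,0,-0.16,1],[-0.0015,0.026,-0.001,0,0,-0.245,1],[-0.0015,0.035,-0.001,0,0,-0.33,1],[-0.0005,0.043,-0.001,0,0,-0.41,1],[0.001,0.052,-0.001,0,0,-0.5,1],[0.0035,0.06,-0.001,0,0,-0.58,1],[0.007,0.0685,-0.001,0,0,-0.665,1],[0.0105,0.076,-0.001,0,0,-0.75,1],[0.015,0.084,-0.001,0,0,-0.835,1]]
  ]
}}

```text
clock: 10.57
position: [0.5255, -0.106, 0.0682]
ee_rot: [-2.428, -1.992, 0.001]
force: [-0.5, 0.7, 0.5]
width: 0.006
gripper_force: 0.3
```

```bash
python3 arc.py 1.66 1.7 2 .027 .0685; python3 - <<'E'
from h import *
for c in('side','top'):
    im=get_image(c);h=cv2.cvtColor(im[:,:,::-1].copy(),cv2.COLOR_BGR2HSV);save(c+'8',im)
    m=cv2.inRange(h,(20,150,120),(34,255,255));n,l,st,ce=cv2.connectedComponentsWithStats(m)
    print(c,[(ce[i].round(),st[i][4]) for i in range(1,n) if st[i][4]>60])
H=np.array([.571,-.0137])
for a in(1.2,1.4,1.6):
    b=np.pi-.283+a;print(a,proj('side',[*(H+.07*np.array([np.cos(b),np.sin(b)])),.101]))
E
```

```text
10.57 [ 0.5255 -0.106   0.0682] [-0.5  0.7  0.5] [ 0.42  0.47 -0.43  1.9   0.26  0.82 -0.34]
1.66 [-0.0007, -0.0001, -0.0003, -0.0014, -0.0001, -0.0025]
1.7 [-0.0017, 0.0039, -0.0003, -0.0014, -0.0001, -0.0425]
side [(array([387., 104.]), np.int32(64)), (array([348., 188.]), np.int32(519)), (array([313., 191.]), np.int32(311))]
top [(array([606., 136.]), np.int32(408)), (array([372., 147.]), np.int32(401)), (array([361., 194.]), np.int32(844))]
1.2 [357.59369052 190.78918901]
1.4 [355.1640699  188.13422689]
1.6 [352.01155233 185.853211  ]
```

{"fn": "jog_arm", "kwargs": {
  "motion": [
    [[-0.001,0.002,0,0,0,-0.02,1],[-0.002,0.005,0,0,0,-0.05,1],[-0.002,0.005,0,0,0,-0.05,1],[-0.002,-0.01,-0.02,0,0,-0.05,1],[-0.002,-0.02,-0.06,0,0,-0.05,1],[-0.002,-0.02,-0.1,0,0,-0.05,1],[-0.002,-0.02,-0.14,0,0,-0.05,0.5],[-0.002,-0.02,-0.18,0,0,-0.05,0],[-0.002,-0.02,-0.21,0,0,-0.05,-0.4]]
  ]
}}

```text
clock: 11.42
position: [0.506, -0.1035, 0.2822]
ee_rot: [2.379, 2.048, 0.003]
force: [1.8, 0.9, -0.4]
width: 0.174
gripper_force: 0.0
```

```bash
python3 - <<'E'
from mv import *
s=observe();print(s['clock'],s['position'].round(3))
H=np.array([.571,-.0137])
im=get_image('top');h=cv2.cvtColor(im[:,:,::-1].copy(),cv2.COLOR_BGR2HSV);save('top9',im)
m=cv2.inRange(h,(20,150,120),(34,255,255));n,l,st,ce=cv2.connectedComponentsWithStats(m)
for i in range(1,n):
    if st[i][4]>60: print(ce[i].round(1),st[i], onz('top',*ce[i],.101).round(3))
sd=get_image('side');hs=cv2.cvtColor(sd[:,:,::-1].copy(),cv2.COLOR_BGR2HSV);save('side9',sd)
m=cv2.inRange(hs,(20,150,120),(34,255,255));n,l,st,ce=cv2.connectedComponentsWithStats(m)
for i in range(1,n):
    if st[i][4]>60: print('side',ce[i].round(1),st[i], onz('side',*ce[i],.101).round(3))
P=camera_params('wrist');w=get_image('wrist');save('w9',w)
for q in('spray_can','cradle_seat'):
    for r in silhouettes(q,'wrist'): print(q,round(r['p'],2),np.round(r['pixel']),r['mask'].sum())
# target above the can: real tip offset .036
p=[.565,.213,.36]; 
print('to can',rel(*p,1.57-.36), rel(*p,0.36))
E
```

```text
11.4167 [ 0.506 -0.104  0.282]
[606.7 136.2] [590 126  32  24 401] [ 0.721 -0.65   0.101]
[371.6 147.2] [358 135  29  28 396] [ 0.678 -0.082  0.101]
[367.1 195.2] [ 337  177   55   39 1276] [ 0.562 -0.073  0.101]
side [347.9 187.6] [331 176  35  25 562] [ 0.56  -0.068  0.101]
side [313. 191.] [302 179  23  22 309] [ 0.643 -0.004  0.101]
cradle_seat 0.63 [282.  80.] 3137
to can [ 0.3224  0.012  -0.082  -0.0007  0.0004  0.2121] [ 3.2240e-01  1.2000e-02 -8.2000e-02 -5.0000e-04  7.0000e-04  1.0621e+00]
```

{"fn": "jog_arm", "kwargs": {
  "motion": [
    [[0.035,0.001,0,0,0,0,-0.4],[0.07,0.002,0,0,0,0,-0.4],[0.105,0.004,0,0,0,0,-0.4],[0.14,0.005,0,0,0,0,-0.4],[0.175,0.006,0,0,0,0,-0.4],[0.21,0.008,0,0,0,0,-0.4],[0.245,0.009,0,0,0,0,-0.4],[0.28,0.01,0,0,0,0,-0.4],[0.31,0.011,0,0,0,0,-0.4],[0.322,0.012,0,0,0,0,-0.4]]
  ]
}}

```text
clock: 12.5
position: [0.5631, 0.2175, 0.2766]
ee_rot: [-2.372, -2.055, 0.003]
force: [-1.1, 0.1, 0.7]
width: 0.701
gripper_force: 0.0
```

```bash
python3 mv.py; cat > cap.py <<'E'
from mv import *
s=observe();P=camera_params('wrist');w=get_image('wrist');save('w_%d'%round(s['clock']*100),w)
h=cv2.cvtColor(w[:,:,::-1].copy(),cv2.COLOR_BGR2HSV)
m=cv2.inRange(h,(0,150,90),(8,255,255))|cv2.inRange(h,(174,150,90),(180,255,255));n,l,st,ce=cv2.connectedComponentsWithStats(m)
for i in range(1,n):
    if st[i][4]>150: print('wr red',ce[i].round(1),st[i], onz('wrist',*ce[i],.196,P).round(4))
for z in(.198,.234): print('pred cap',proj('wrist',[.565,.213,z],P).round(),'tcp',proj('wrist',s['position'],P).round())
E
python3 cap.py; python3 - <<'E'
from h import *
sd=get_image('side');hs=cv2.cvtColor(sd[:,:,::-1].copy(),cv2.COLOR_BGR2HSV)
for r in silhouettes('spray_can','side'): print(round(r['p'],2),np.round(r['pixel']),r['mask'].sum(),[np.nonzero(r['mask'])[k].min() for k in(0,1)],[np.nonzero(r['mask'])[k].max() for k in(0,1)])
print([proj('side',[.565,.213,z]).round(1).tolist() for z in(0,.1,.198)],[proj('top',[.565,.213,z]).round(1).tolist() for z in(0,.1,.198)])
E
```

```text
now 12.5 [0.5631 0.2175 0.2766] yaw 1.428 [-1.1  0.1  0.7] 0.701
wr red [319.6 196.6] [ 303  178   34   38 1070] [0.5664 0.2163 0.196 ]
pred cap [319. 201.] tcp [315. 226.]
pred cap [319. 213.] tcp [315. 226.]
0.69 [295. 250.] 1443 [np.int64(217), np.int64(281)] [np.int64(282), np.int64(307)]
0.69 [350. 213.] 526 [np.int64(201), np.int64(338)] [np.int64(226), np.int64(368)]
0.62 [218. 271.] 1511 [np.int64(239), np.int64(200)] [np.int64(303), np.int64(235)]
[[297.0, 272.9], [294.9, 247.8], [292.6, 220.5]] [[252.4, 196.6], [246.2, 190.9], [238.7, 184.0]]
```

{"fn": "jog_arm", "kwargs": {
  "motion": [
    [[-0.0025,0.0035,0,0,0,0,-1],[-0.0025,0.0035,0,0,0,0,-1],[-0.0025,0.0035,0.02,0,0,0,-1],[-0.0025,0.0035,0.05,0,0,0,-1],[-0.0025,0.0035,0.08,0,0,0,-1],[-0.0025,0.0035,0.11,0,0,0,-1],[-0.0025,0.0035,0.125,0,0,0,-1],[-0.0025,0.0035,0.134,0,0,0,-1],[-0.0025,0.0035,0.134,0,0,0,-1]]
  ]
}}

```text
clock: 13.4
position: [0.5675, 0.2072, 0.1429]
ee_rot: [-2.381, -2.049, 0.005]
force: [-0.2, -0.6, -0.0]
width: 1.001
gripper_force: 0.0
```

```bash
python3 mv.py; python3 cap.py
```

```text
now 13.4 [0.5675 0.2072 0.1429] yaw 1.422 [-0.2 -0.6 -0. ] 1.001
wr red [310.9 235.9] [ 279  206   64   55 2960] [0.5678 0.2215 0.196 ]
pred cap [308. 254.] tcp [315. 226.]
pred cap [306. 292.] tcp [315. 226.]
```

```bash
python3 - <<'E'
from h import *
for y in(.209,.213,.217): print(y,[proj('wrist',[x,y+dy,z]).round().tolist() for x,dy,z in((.566,.0175,.171),(.566,.0175,.198),(.566-.0175,0,.198),(.566+.0175,0,.198))])
E
```

```text
0.209 [[306.0, 212.0], [305.0, 229.0], [277.0, 265.0], [344.0, 256.0]]
0.213 [[305.0, 206.0], [303.0, 222.0], [275.0, 258.0], [343.0, 249.0]]
0.217 [[304.0, 199.0], [302.0, 214.0], [274.0, 251.0], [342.0, 242.0]]
```

{"fn": "jog_arm", "kwargs": {
  "motion": [
    [[0.0065,0,0,0,0,0,-0.5],[0.0065,0,0,0,0,0,0],[0.0065,0,0,0,0,0,0.3],[0.0065,0,0,0,0,0,0.6],[0.0065,0,0,0,0,0,0.8],[0.0065,0,0,0,0,0,1],[0.0065,0,0,0,0,0,1],[0.0065,0,0,0,0,0,1],[0.0065,0,0,0,0,0,1],[0.0065,0,0,0,0,0,1]]
  ],
  "force": 10
}}

```text
clock: 14.28
position: [0.569, 0.2159, 0.1447]
ee_rot: [-2.379, -2.052, 0.0]
force: [-0.7, 0.2, 0.0]
width: 0.381
gripper_force: 10.0
```

```bash
python3 mv.py; python3 -c "
from h import *
s=observe();print(s['width']*92,s['gripper_force'])"
```

```text
now 14.28 [0.569  0.2159 0.1447] yaw 1.424 [-0.7  0.2  0. ] 0.381
35.022961542780855 9.99772533774376
```

{"fn": "jog_arm", "kwargs": {
  "motion": [
    [[0,0,0,0,0,0,1],[0,0,0,0,0,0,1],[0,0,-0.015,0,0,0,1],[0,0,-0.04,0,0,0,1],[0,0,-0.07,0,0,0,1],[0,0,-0.1,0,0,0,1],[0,0,-0.13,0,0,0,1],[0,0,-0.14,0,0,0,1],[0,0,-0.14,0,0,0,1]]
  ],
  "force": 55
}}

```text
clock: 15.03
position: [0.5702, 0.2167, 0.2872]
ee_rot: [2.378, 2.051, 0.007]
force: [0.1, -0.0, -1.7]
width: 0.366
gripper_force: 55.0
```

```bash
python3 mv.py; cat > ring.py <<'E'
from h import *
from scipy.optimize import least_squares
for c in('top','side'):
    im=get_image(c);save('r_'+c,im)
    for q in('cradle_seat','spray_can'):
        for r in silhouettes(q,c)[:3]:
            ys,xs=np.nonzero(r['mask']); print(c,q,round(r['p'],2),np.round(r['pixel']),len(xs),(xs.min(),xs.max(),ys.min(),ys.max()))
for n,z,rr in(('rim',.094,.041),('inner',.075,.036)):
    C=np.array([[.505+rr*np.cos(t),.006+rr*np.sin(t),z] for t in np.linspace(0,6.28,40)])
    for c in('top','side'):
        q=np.array([proj(c,p) for p in C]); print(n,c,q.mean(0).round(1),q.min(0).round(),q.max(0).round())
im=cv2.imread('pics/r_top.png');g=cv2.cvtColor(im,cv2.COLOR_BGR2GRAY)
for y in range(192,246,1): print(y,''.join(chr(48+int(v)//26) for v in g[y,300:362]))
E
python3 ring.py
```

```text
now 15.03 [0.5702 0.2167 0.2872] yaw 1.424 [ 0.1 -0.  -1.7] 0.366
top cradle_seat 0.88 [342. 217.] 822 (np.int64(315), np.int64(351), np.int64(201), np.int64(237))
top cradle_seat 0.32 [366. 194.] 1389 (np.int64(337), np.int64(390), np.int64(177), np.int64(215))
side cradle_seat 0.87 [353. 215.] 489 (np.int64(339), np.int64(368), np.int64(201), np.int64(226))
side spray_can 0.8 [216. 272.] 1499 (np.int64(200), np.int64(235), np.int64(239), np.int64(302))
side spray_can 0.79 [292. 213.] 1753 (np.int64(276), np.int64(306), np.int64(173), np.int64(246))
rim top [333.2 218.3] [316. 201.] [351. 236.]
rim side [352.4 210.2] [338. 201.] [367. 220.]
inner top [332.9 219.1] [318. 205.] [348. 234.]
inner side [352.2 215.1] [340. 207.] [365. 224.]
192 33333333333433333333333333333333333335777576576666666777876666
193 33333333334664344333333333333333333333577555577566667888876667
194 33333333334654334434333333333333333333367755776576666777766666
195 33333333334653344433333333333333333333334677645576667777776666
196 33333333334433344443433333333333333323323344555777667888776666
197 33333333333333
[... 2564 characters left out ...]
889888889997865333324433223333
236 22222222333333344334555557899988888889999888643223323333222333
237 22222222233332344333355555568899999998778666432332333332223333
238 22222222244322233444224555588886668688688653322233333222323323
239 32222222225432344444433345555688888866865433332222322222223333
240 33222222223532243444432223445555668656433333233323222222223333
241 23222222222332433444432222333333333333333333322332232222223333
242 33332222222233434443433222232232322222222423223332222222222222
243 33232222222223444444422222232222223232233443332223322222222223
244 33332322222223334444432222222222224444443433223232322222222233
245 33333322222222223333432232222222233334333332222233232222222433
```

```bash
python3 - <<'E'
from h import *
p=observe()['position'];print(p)
for r in silhouettes('spray_can','side'):
    m=r['mask'];ys,xs=np.nonzero(m)
    if xs.mean()<260: continue
    print(r['p'])
    for y in range(ys.min(),ys.max()+1,6): x=np.nonzero(m[y])[0]; print(y,x.min(),x.max(),(x.min()+x.max())/2)
b=p[2]-.1447
for yy in(p[1]-.004,p[1]): print([(z,proj('side',[p[0],yy,b+z]).round(1).tolist()) for z in(0,.05,.1,.14,.185)])
E
```

```text
[0.56839232 0.2152511  0.2827056 ]
0.79
173 285 288 286.5
179 281 289 285.0
185 280 299 289.5
191 276 303 289.5
197 276 304 290.0
203 277 304 290.5
209 277 305 291.0
215 278 305 291.5
221 279 305 292.0
227 279 306 292.5
233 279 306 292.5
239 280 305 292.5
245 285 300 292.5
[(0, [293.3, 236.7]), (0.05, [292.1, 222.5]), (0.1, [290.8, 207.5]), (0.14, [289.8, 194.8]), (0.185, [288.5, 179.8])]
[(0, [292.5, 237.7]), (0.05, [291.2, 223.5]), (0.1, [289.9, 208.5]), (0.14, [288.8, 195.8]), (0.185, [287.5, 180.7])]
```

{"fn": "jog_arm", "kwargs": {
  "motion": [
    [[-0.015,-0.002,0,0,0,0,1],[-0.04,-0.006,0,0,0,0,1],[-0.07,-0.01,0,0,0,0,1],[-0.1,-0.015,0,0,0,0,1],[-0.13,-0.02,0,0,0,0,1],[-0.16,-0.024,0,0,0,0,1],[-0.19,-0.028,0,0,0,0,1],[-0.205,-0.031,0,0,0,0,1],[-0.213,-0.032,0,0,0,0,1],[-0.213,-0.032,0,0,0,0,1]]
  ]
}}

```text
clock: 16.22
position: [0.5058, 0.0079, 0.2843]
ee_rot: [2.382, 2.049, -0.002]
force: [0.2, -0.8, -1.7]
width: 0.369
gripper_force: 55.0
```

```bash
cat > chk.py <<'E'
from mv import *
p=np.mean([observe()['position'] for _ in range(3)],0)
m=max(silhouettes('spray_can','side') if get_image('side') is not None else [],key=lambda r:r['p']*(abs(r['pixel'][0]-350)<25))['mask']
ys,xs=np.nonzero(m)
for y in range(ys.min(),ys.max()+1,8): x=np.nonzero(m[y])[0]; print(y,x.min(),x.max(),(x.min()+x.max())/2)
b=p[2]-.1447;print('base',b.round(4))
print([(z,proj('side',[.505,.006,b+z]).round(1).tolist()) for z in(0,.05,.1,.14,.185)])
E
python3 mv.py .505 .009 .2827 1.424; python3 chk.py
```

```text
now 16.22 [0.5058 0.0079 0.2843] yaw 1.421 [ 0.2 -0.8 -1.7] 0.369
[0.001, -0.0009, 0.0016, -0.0007, 0.001, -0.0032]
136 351 357 354.0
144 348 358 353.0
152 343 367 355.0
160 341 366 353.5
168 342 366 354.0
176 342 366 354.0
184 342 365 353.5
192 342 365 353.5
200 343 364 353.5
base 0.1396
[(0, [353.1, 198.1]), (0.05, [353.6, 184.0]), (0.1, [354.1, 169.3]), (0.14, [354.5, 156.9]), (0.185, [355.0, 142.2])]
```

{"fn": "jog_arm", "kwargs": {
  "motion": [
    [[0.001,0,0.01,0,0,0,1],[0.001,0,0.025,0,0,0,1],[0.001,0,0.037,0,0,0,1],[0.001,0,0.043,0,0,0,1],[0.001,0,0.047,0,0,0,1],[0.001,0,0.051,0,0,0,1],[0.001,0,0.054,0,0,0,1],[0.001,0,0.054,0,0,0,1]]
  ]
}}

```text
clock: 16.98
position: [0.5064, 0.011, 0.2304]
ee_rot: [-2.378, -2.053, 0.0]
force: [-0.4, 0.2, -2.5]
width: 0.364
gripper_force: 55.0
```

```bash
python3 mv.py .505 .009 .2197 1.424; python3 chk.py
```

```text
now 16.98 [0.5064 0.011  0.2304] yaw 1.424 [-0.4  0.2 -2.5] 0.364
[-0.0022, -0.0011, 0.0107, -0.0002, 0.0, 0.0001]
154 351 355 353.0
162 346 356 351.0
170 342 365 353.5
178 341 365 353.0
186 342 364 353.0
194 341 364 352.5
202 341 363 352.0
210 342 363 352.5
218 345 359 352.0
base 0.0857
[(0, [352.6, 212.4]), (0.05, [353.0, 199.1]), (0.1, [353.5, 185.2]), (0.14, [353.9, 173.5]), (0.185, [354.4, 159.7])]
```

{"fn": "jog_arm", "kwargs": {
  "motion": [
    [[-0.001,0,0.002,0,0,0,1],[-0.002,-0.001,0.004,0,0,0,1],[-0.002,-0.001,0.006,0,0,0,1],[-0.002,-0.001,0.008,0,0,0,1],[-0.002,-0.001,0.01,0,0,0,1],[-0.002,-0.001,0.012,0,0,0,1],[-0.002,-0.001,0.014,0,0,0,1],[-0.002,-0.001,0.014,0,0,0,1]]
  ]
}}

```text
clock: 17.75
position: [0.5052, 0.0092, 0.2168]
ee_rot: [2.378, 2.052, 0.001]
force: [-1.3, 0.1, 3.5]
width: 0.368
gripper_force: 55.0
```

```bash
python3 mv.py .505 .009 .2047 1.424; python3 chk.py
```

```text
now 17.75 [0.5052 0.0092 0.2168] yaw 1.424 [-1.3  0.1  3.5] 0.368
[-0.0002, -0.0002, 0.0121, 0.0004, -0.0001, -0.0001]
158 351 355 353.0
166 347 356 351.5
174 342 365 353.5
182 342 365 353.5
190 342 365 353.5
198 342 364 353.0
206 340 364 352.0
214 340 363 351.5
base 0.0721
[(0, [352.5, 215.8]), (0.05, [352.9, 202.8]), (0.1, [353.4, 189.0]), (0.14, [353.8, 177.5]), (0.185, [354.3, 163.9])]
```

{"fn": "jog_arm", "kwargs": {
  "motion": [
    [[0,0,0.0015,0,0,0,1],[0,0,0.003,0,0,0,1],[0,0,0.0045,0,0,0,1],[0,0,0.006,0,0,0,1],[0,0,0.0075,0,0,0,1],[0,0,0.009,0,0,0,1],[0,0,0.009,0,0,0,1]]
  ]
}}

```text
clock: 18.43
position: [0.5053, 0.0092, 0.208]
ee_rot: [2.378, 2.052, 0.001]
force: [-2.7, 0.9, 7.4]
width: 0.37
gripper_force: 55.0
```

{"fn": "jog_arm", "kwargs": {
  "motion": [
    [[0,0,0.001,0,0,0,1],[0,0,0.002,0,0,0,1],[0,0,0.003,0,0,0,1],[0,0,0.003,0,0,0,1]]
  ]
}}

```text
clock: 18.77
position: [0.5054, 0.0093, 0.2052]
ee_rot: [2.378, 2.052, 0.001]
force: [-2.1, 0.6, 8.6]
width: 0.37
gripper_force: 55.0
```

{"fn": "jog_arm", "kwargs": {
  "motion": [
    [[0,0,0.001,0,0,0,1],[0,0,0.002,0,0,0,1],[0,0,0.002,0,0,0,1]]
  ]
}}

```text
clock: 19.02
position: [0.506, 0.0097, 0.2042]
ee_rot: [2.377, 2.052, 0.003]
force: [-3.9, 1.2, 17.6]
width: 0.368
gripper_force: 55.1
```

{"fn": "jog_arm", "kwargs": {
  "motion": [
    [[0,0,0.001,0,0,0,1],[0,0,0.001,0,0,0,1],[0,0,0.001,0,0,0,1]]
  ]
}}

```text
clock: 19.27
position: [0.5063, 0.0101, 0.2041]
ee_rot: [2.377, 2.052, 0.005]
force: [-6.5, 2.1, 24.0]
width: 0.368
gripper_force: 55.2
```

{"fn": "jog_arm", "kwargs": {
  "motion": [
    [[0,0,-0.0004,0,0,0,1],[0,0,-0.0004,0,0,0,1],[0,0,-0.0004,0,0,0,1],[0,0,-0.0004,0,0,0,1],[0,0,-0.0004,0,0,0,1],[0,0,-0.0004,0,0,0,1],[0,0,-0.0004,0,0,0,1],[0,0,-0.0004,0,0,0,1]]
  ]
}}

```text
clock: 19.93
position: [0.5061, 0.0099, 0.2041]
ee_rot: [2.377, 2.052, 0.004]
force: [-5.8, 0.9, 21.5]
width: 0.366
gripper_force: 55.2
```

```bash
python3 mv.py; python3 chk.py; python3 - <<'E'
from h import *
for c in('top','side'):
    im=get_image(c);h=cv2.cvtColor(im[:,:,::-1].copy(),cv2.COLOR_BGR2HSV)
    m=cv2.inRange(h,(20,150,120),(34,255,255));n,l,st,ce=cv2.connectedComponentsWithStats(m)
    for i in range(1,n):
        if st[i][4]>60: print(c,ce[i].round(1),st[i][4],onz(c,*ce[i],.101).round(3))
    for r in silhouettes('cradle_seat',c)[:2]: ys,xs=np.nonzero(r['mask']);print(c,round(r['p'],2),xs.min(),xs.max(),ys.min(),ys.max())
print(proj('side',[.505,.006,.094]),proj('side',[.505,.006,.079]))
E
```

```text
now 19.93 [0.5061 0.0099 0.2041] yaw 1.424 [-5.8  0.9 21.5] 0.366
163 350 355 352.5
171 347 355 351.0
179 342 364 353.0
187 342 365 353.5
195 341 364 352.5
203 342 364 353.0
211 342 363 352.5
219 343 363 353.0
base 0.0594
[(0, [352.4, 219.0]), (0.05, [352.8, 206.1]), (0.1, [353.3, 192.6]), (0.14, [353.7, 181.2]), (0.185, [354.1, 167.8])]
top [606.9 136.1] 392 [ 0.721 -0.65   0.101]
side [381.6 104.3] 171 [ 0.681 -0.561  0.101]
side [311.2 189.1] 215 [ 0.652 -0.009  0.101]
side [336.9 190. ] 129 [ 0.583 -0.042  0.101]
side 0.66 339 368 211 230
[352.66952195 210.20325544] [352.53704536 214.07995504]
```

```bash
python3 -c "
from cell import sign_off
print(sign_off())"
```

```text
the job is handed in; nothing more can be done
None
```

I swung the cover aside to about 1.70 rad, put the white can in the ring and pressed it onto the stop. I handed the job in at about 20 s, still holding the can there with roughly 24 N, with its underside measured at about 59 mm; the result of the judging was not shown to me.

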